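# Stir and weigh down the areca nuts for soaking

### The job

Get the areca nuts ready for soaking: stir them right round the bowl a few times (four turns are enough) with the brass foot of the stirrer down among them, then stand the stirrer back upright in the middle of its blue saucer. Next lay every retaining bar there is flat and square across the two rails over the bowl, side by side and down between the raised lips, and stand the heavier of the two look-alike green caddies (lift both to feel which it is) upright on the bars over the middle of the bowl. Leave the lighter caddy standing on the bench away from the stand, keep all nuts in the bowl, and do not shift the amber jar or the round tin canister.

Things in the scene. Friction and masses are not known exactly. Their poses are not given: they have to be found in the camera images.
- stand: Fixed soaking stand: board 240 x 270 x 12 mm, steel bowl, a dark rail on either side. Origin: underside centre, on the bowl's axis; x along the rails, z up. Flat rail tops 92 mm up, from |y| = 98 to 127 mm and |x| up to 110 mm, edged outside and at the ends by lips 8 mm thick, 14 mm high. Bowl: inner floor 17 mm up, flat to radius 42 mm, 12 mm higher at 73 mm; rim radius 92 mm, 82 mm up.
- stirrer: Stirrer standing upright on its foot on the blue saucer: brass foot a disc 38 mm across and 22 mm high, its lower edge bevelled to 30 mm, above it a round wooden handle 22 mm across up to 165 mm above the foot's underside. About 0.15 kg. Origin: centre of the foot's underside; z along the handle.
- saucer: Blue flat ceramic saucer, the stirrer's resting place, fixed: a disc 90 mm across and 6 mm thick. Origin: centre of its underside.
- bar_1: Brown hardwood retaining bar 230 mm long, 24 mm wide, 20 mm high, about 0.1 kg, lying flat on the bench. Origin: centre of the bar; x along its length. All bars are alike; two or three are present (None for an absent one).
- bar_2: Brown hardwood retaining bar 230 mm long, 24 mm wide, 20 mm high, about 0.1 kg, lying flat on the bench. Origin: centre of the bar; x along its length. All bars are alike; two or three are present (None for an absent one).
- bar_3: Brown hardwood retaining bar 230 mm long, 24 mm wide, 20 mm high, about 0.1 kg, lying flat on the bench. Origin: centre of the bar; x along its length. All bars are alike; two or three are present (None for an absent one).
- caddy_1: Closed rectangular green tin caddy with brass lid band, upright: 120 mm long (its x), 50 mm wide (its y), 60 mm high. Origin: centre of its underside. The two caddies look alike; one is packed full and weighs about twice as much as the other, under 1 kg. Which one has to be felt by lifting.
- caddy_2: Closed rectangular green tin caddy with brass lid band, upright: 120 mm long (its x), 50 mm wide (its y), 60 mm high. Origin: centre of its underside. The two caddies look alike; one is packed full and weighs about twice as much as the other, under 1 kg. Which one has to be felt by lifting.
- nut_1: Dried areca nut, a brown ball 26 mm across, 15 g, polished and slippery, in the bowl. Origin: its centre.
- nut_2: Dried areca nut, a brown ball 26 mm across, 15 g, polished and slippery, in the bowl. Origin: its centre.
- nut_3: Dried areca nut, a brown ball 26 mm across, 15 g, polished and slippery, in the bowl. Origin: its centre.
- nut_4: Dried areca nut, a brown ball 26 mm across, 15 g, polished and slippery, in the bowl. Origin: its centre.
- nut_5: Dried areca nut, a brown ball 26 mm across, 15 g, polished and slippery, in the bowl. Origin: its centre.
- jar: Amber glass jar with wooden cap and paper label, 72 mm across, 110 mm high; a bystander, leave alone. Origin: centre of its underside.
- canister: Round bright tin canister with pressed lid, 76 mm across, 120 mm high; a bystander, leave alone. Origin: centre of its underside.
Not all that is in view belongs to the job. What is shaped like the bar_1 but pink or white is not meant.

How it is judged:
By the outcome, as a careful person would: the job done as asked, in the order asked, and still so for the second after the job is handed in, with the robot touching nothing.
Of bar_1, bar_2, bar_3 only 2 to 3 are there at a start; the rules pass over those that are not, and their reading is None.
At some moment in a run one of bar_1, bar_2, bar_3 may be knocked a few centimetres aside while the robot is not near it.
It also fails if it takes over 210 s, if anything falls off the work surface, if the arm or the gripper's body presses on something with over 40 N, if the wrist force passes 120 N, or if a joint passes its speed limit or range.

### The arm

A 6-joint arm with a two-finger parallel gripper is mounted at the origin on the work surface. World frame = base frame: x ahead of the robot, y to its left, z up, the work surface at z = 0. Lengths are in m, angles in rad, forces in N, time in s.
With the tool pointing down it reaches from about 0.325 to 0.9 m from the base axis. Payload 6.1 kg.
Tool frame: the origin (TCP) lies on the centre line of the jaws, within the pads' length; the fingertips stand 14 mm ahead of it and the grasp point (between the pads) lies 5 mm behind it (bot.tcp_to_tips is the distance from the TCP to the fingertips, in m); y points along the fingers, z is the direction in which the jaws open and shut, and the axes are right-handed (so a half turn about y gives the same grasp; the last joint's range is limited). The gripper opens to 85 mm and grips with 20 to 120 N. Pads are 22 mm wide; open, the fingers measure 114 mm over their backs; the gripper's body (76 mm by 85 mm) begins 54 mm behind the grasp point. The pads swing forward as they close: fully open they stand 13 mm farther back than shut.
Start: joints at [1.182, 0.22, 1.526, -0, 1.395, -0.126], TCP at [0.162, 0.604, 0.245] pointing down, gripper open.
Joint ranges: [-2.98, 2.98], [-0.91, 2.08], [0.09, 2.57], [-1.24, 4.39], [0.2, 2.65], [-2.68, 2.68]. Speed limits (rad/s): [2.57, 2.57, 3.01, 3.14, 3.14, 3.14].

### API

Orientations are given as a 3x3 rotation matrix whose columns are the frame's x, y, z axes.
In Python, from plant import bot gives the robot as it stands.
- The arm moves only by the tool drive_tool, never from a script. Its argument "steps" is a list that holds one entry, the list of rows, each a list of 7 numbers: the shift along the tool's x, y, z as a fraction of full scale, then the turn, a rotation vector about the tool's x, y, z as a fraction of full scale, then the closure, from -1 (fully open) to 1 (shut), so that 0 is half open. In form: [[[dx, dy, dz, wx, wy, wz, fingers], ...]]. A call has 1 to 5 rows; each row shifts and turns the pose as measured when the row begins, along the tool's axes as they then stand; what a row does not reach is not made up. Full scale, the value 1, is 0.025 m for a shift and pi rad for a turn. A row lasts 1/12 s, in which the tool goes at most 41.7 mm and 7.16 degrees, less where a joint would pass 70% of its speed; a pose out of reach is approached as far as the arm can. A call with a number of a shift or a turn outside -1 to 1 is refused whole. A call with a gripper value outside its range is refused whole. The fingers move at their own pace and stop on an object; "grip_force" is the grip in N (left out, the last holds). Time passes only in rows, so rows that do not move let the fingers close. It gives the time, the measured TCP pose, the force and the opening at its end, in the units of the state.
- bot.read_state(): the state, without advancing time (a new reading comes with each control period).
- bot.read_camera(name): name is "scene" or "top"; returns the picture (400x640x3 uint8, red, green, blue); there is no depth.
- bot.camera_params(name): a dict with "camera_matrix" (3x3 intrinsics, pixels), "R" (3x3) and "t" (3): a world point X has camera coordinates R X + t. Camera axes: x right, y down, z forward; pixel columns grow to the right and rows downward; lengths in m; the calibration is good to about 2 mm. A picture is of the moment at which its call begins. camera_params takes no time and is no camera call.
- bot.close_job(): hands the job in, once; it reports no verdict.
The state is a dict: "clock": time; "qpos": joint angles; "qvel": joint speeds; "tau": joint torques, N m; "tool_pos": TCP position; "ee_rot": TCP orientation; "contact_force": force on the tool from outside, world axes, zero at the start; "torque": the same for the moment, N m; "finger_gap": finger opening in m.
Only numpy, scipy, OpenCV 4.12 (cv2) and the standard library are available. Lean on these libraries where they do the work, as an engineer would, in place of code of your own. Each camera call takes 0.05 s, during which the arm holds its last target.

## Working session

There is one attempt and no reset: what is moved stays moved. The work goes in short steps, Python scripts to look and compute and a tool call to move; the robot and the scene stay as the last step left them, time stands still between calls to the robot, and variables do not carry over. Pictures are saved under pics/ and viewed, and the job is handed in when it is done.

Besides the shell and the picture viewer there is one more tool, called after "Emit:" as a command line: name --argument value ..., lists and objects as JSON in quotes. drive_tool: Moves the arm, as the interface text tells. Shift numbers are shares of 0.025 m and turn numbers shares of pi rad, none past 1 either way. Its arguments: {"type":"object","properties":{"steps":{"type":"array","items":{"type":"array","items":{"type":"array","items":{"type":"number","minimum":-1,"maximum":1}}}},"grip_force":{"type":"number"}},"required":["steps"]}

```bash
ls -la; mkdir -p pics
python3 - <<'E'
from plant import bot
import cv2,numpy as np
np.set_printoptions(precision=4,suppress=True)
for n in("scene","top"):
    im=bot.read_camera(n); cv2.imwrite(f"pics/{n}0.png",im[:,:,::-1])
    p=bot.camera_params(n); print(n,p["camera_matrix"],p["R"],p["t"], -p["R"].T@p["t"])
s=bot.read_state(); print(s); print(bot.tcp_to_tips)
E
```

```text
total 12
drwxr-xr-x  3 agent agent 4096 Dec  6 23:10 .
drwxr-xr-x 23 root  root  4096 Dec  6 23:10 ..
drwxr-xr-x  2 agent agent 4096 Dec  6 23:10 pics
scene [[437.3665   0.     318.4012]
 [  0.     437.3665 194.9847]
 [  0.       0.       1.    ]] [[-0.8334  0.5526  0.0126]
 [ 0.2803  0.4421 -0.852 ]
 [-0.4764 -0.7065 -0.5233]] [ 0.4794 -0.0402  1.856 ] [1.295  1.0642 0.931 ]
top [[460.7849   0.     318.2197]
 [  0.     460.7849 194.2524]
 [  0.       0.       1.    ]] [[ 0.0718 -0.9974  0.0016]
 [-0.9709 -0.0703 -0.2287]
 [ 0.2282  0.0148 -0.9735]] [-0.1217  0.4985  1.2776] [ 0.2011 -0.1053  1.3579]
{'clock': 0.1, 'qpos': array([ 1.1819,  0.2212,  1.5275, -0.    ,  1.3947, -0.1261]), 'qvel': array([-0.0013, -0.0022, -0.0022,  0.001 ,  0.0006,  0.0007]), 'tau': array([  0.0002, -49.8246, -39.0542,  -0.0002,   0.0057,   0.    ]), 'tool_pos': array([0.1622, 0.603 , 0.2443]), 'ee_rot': array([[ 0.9657, -0.0007,  0.2598],
       [-0.2598, -0.0017,  0.9657],
       [-0.0002, -1.    , -0.0018]]), 'contact_force': array([ 0.9636, -0.4565, -0.2757]), 'torque': array([-0.035 , -0.0029,  0.0049]), 'finger_gap': 0.08558179582609049}
0.014
```

View pics/scene0.png

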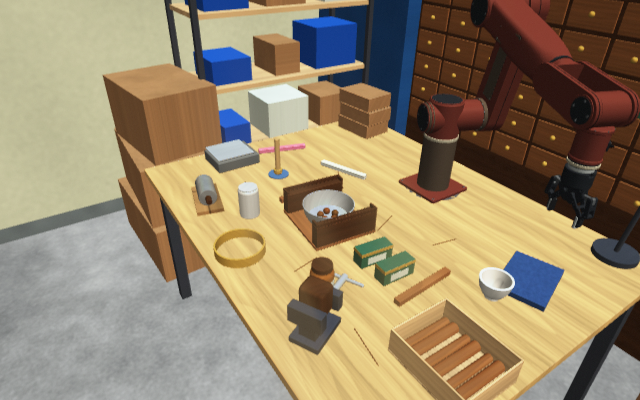

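View pics/top0.png

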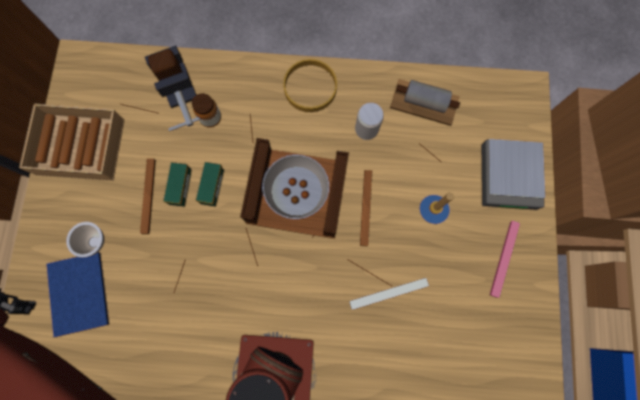

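```bash
cat > h.py <<'E'
from plant import bot
import cv2,numpy as np
np.set_printoptions(precision=4,suppress=True)
def ray(n,u,v,z):
    p=bot.camera_params(n);R,t,K=p["R"],p["t"],p["camera_matrix"]
    c=-R.T@t; d=R.T@np.linalg.solve(K,np.array([u,v,1.]))
    return c+d*(z-c[2])/d[2]
def proj(n,X):
    p=bot.camera_params(n);x=p["camera_matrix"]@(p["R"]@np.asarray(X,float)+p["t"]);return x[:2]/x[2]
E
python3 - <<'E'
import cv2
a=cv2.imread("pics/top0.png")
cv2.imwrite("pics/t_a.png",cv2.resize(a[90:270,0:240],None,fx=3.3,fy=3.3,interpolation=cv2.INTER_CUBIC))
cv2.imwrite("pics/t_b.png",cv2.resize(a[120:270,220:460],None,fx=3.3,fy=3.3,interpolation=cv2.INTER_CUBIC))
b=cv2.imread("pics/scene0.png")
cv2.imwrite("pics/s_a.png",cv2.resize(b[120:300,180:440],None,fx=3,fy=3,interpolation=cv2.INTER_CUBIC))
E
```

```text
(no output)
```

View pics/t_a.png

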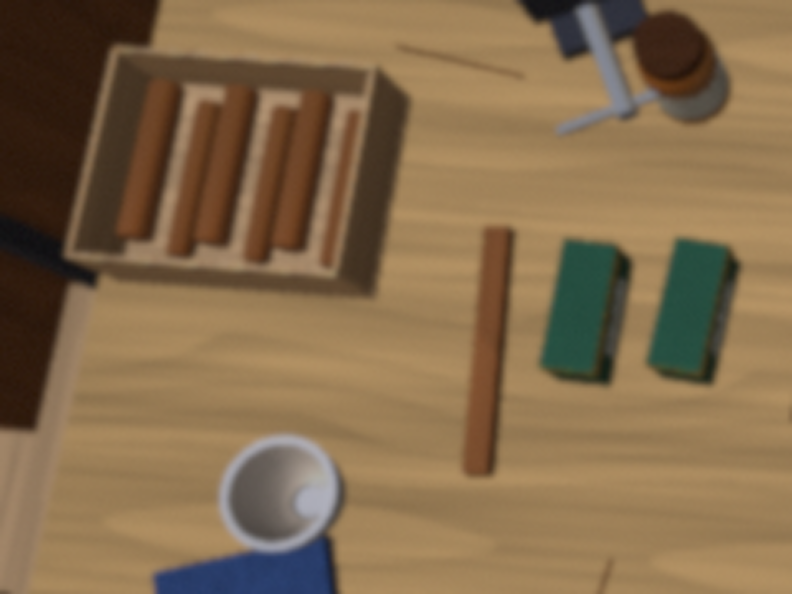

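View pics/t_b.png

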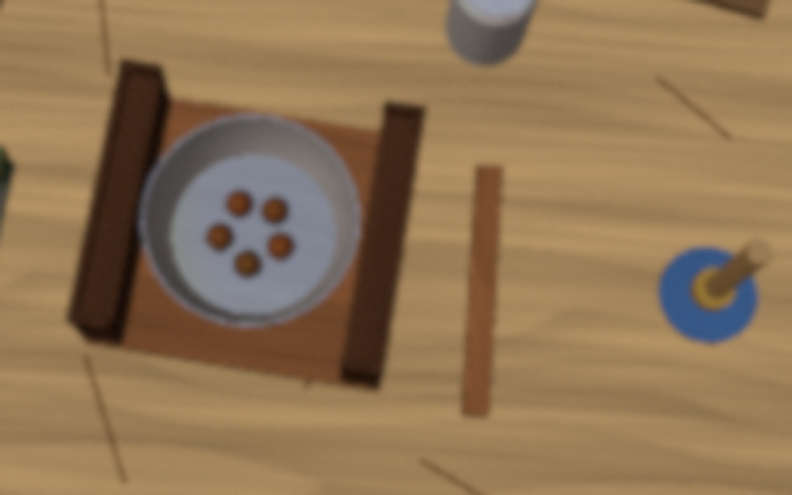

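View pics/s_a.png

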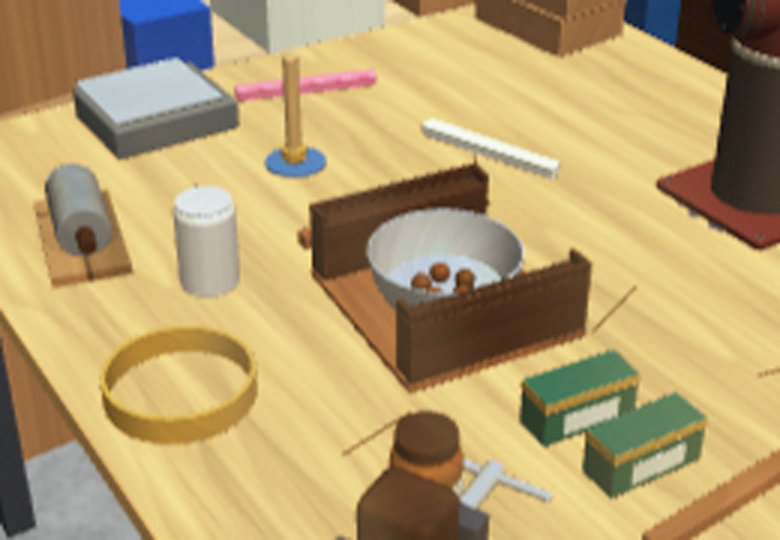

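```bash
cat > m.py <<'E'
from h import *
im=cv2.imread("pics/top0.png"); hsv=cv2.cvtColor(im,cv2.COLOR_BGR2HSV)
def hs(u,v): return hsv[v,u]
for nm,(u,v) in dict(bar=(148,196),bar2=(366,207),cad=(178,180),saucer=(428,212),rail=(258,190),board=(320,160),wood=(220,250),bowl=(270,190),rim=(296,154),brass=(435,210)).items(): print(nm,hs(u,v))
def cont(mask,amin=100):
    cs,_=cv2.findContours(mask,cv2.RETR_EXTERNAL,cv2.CHAIN_APPROX_NONE)
    return [c for c in cs if cv2.contourArea(c)>amin]
def rectw(c,z):
    P=np.array([ray("top",*p[0],z)[:2] for p in c],np.float32)
    return cv2.minAreaRect(P*1000)
def rng(lo,hi,roi):
    m=cv2.inRange(hsv,lo,hi); k=np.zeros_like(m); x0,y0,x1,y1=roi; k[y0:y1,x0:x1]=255; return m&k
if __name__=="__main__":
  for c in cont(rng((50,100,40),(90,255,255),(130,130,240,230))): print("caddy",rectw(c,.06),cv2.boundingRect(c))
  for roi in((135,150,160,245),(350,160,380,250)):
    for c in cont(rng((0,110,60),(12,255,180),roi)): print("bar",rectw(c,.02),cv2.boundingRect(c))
  for c in cont(rng((100,120,60),(125,255,255),(410,180,470,240))): 
    (u,v),ax,a=cv2.fitEllipse(cv2.convexHull(c)); print("saucer",u,v,ax,ray("top",u,v,.006),rectw(c,.006))
  for c in cont(rng((0,80,0),(20,255,75),(235,130,352,240))): print("rail",rectw(c,.106),cv2.boundingRect(c))
E
python3 m.py
```

```text
bar [ 12 157 122]
bar2 [ 12 160 126]
cad [ 80 132  77]
saucer [108 148 131]
rail [ 11 165  54]
board [ 12 159 114]
wood [ 17 111 151]
bowl [ 6 15 84]
rim [ 10  67 130]
brass [ 20 159 133]
caddy ((518.3329467773438, 236.93609619140625), (41.0717658996582, 110.6147689819336), 84.35795593261719) (198, 164, 21, 38)
caddy ((510.89263916015625, 332.59735107421875), (40.990726470947266, 110.9199447631836), 87.34258270263672) (165, 164, 21, 38)
bar ((474.78363037109375, 421.8193054199219), (220.1614532470703, 20.020076751708984), 4.023898601531982) (142, 160, 12, 73)
bar ((486.6533508300781, -227.72276306152344), (16.559993743896484, 216.09161376953125), 89.69383239746094) (362, 172, 9, 72)
saucer 433.9493103027344 208.9115447998047 (25.449390411376953, 27.454753875732422) [ 0.4982 -0.4334  0.006 ] ((496.588623046875, -431.9171447753906), (79.14960479736328, 74.77889251708984), 46.61345291137695)
rail ((501.6480712890625, -134.17481994628906), (31.90502166748047, 243.71124267578125), 84.0206069946289) (323, 152, 25, 85)
rail ((522.4155883789062, 89.00057983398438), (47.55287551879883, 243.8785400390625), 84.96060180664062) (242, 139, 30, 85)
```

```bash
cat > m2.py <<'E'
from h import *
import sys
F=4
def load(f):
    global hsv,im4
    im4=cv2.resize(cv2.imread(f),None,fx=F,fy=F,interpolation=cv2.INTER_CUBIC); hsv=cv2.cvtColor(im4,cv2.COLOR_BGR2HSV)
def rng(lo,hi,roi):
    m=cv2.inRange(hsv,lo,hi); k=np.zeros_like(m); x0,y0,x1,y1=[F*a for a in roi]; k[y0:y1,x0:x1]=255; return m&k
def cont(mask,amin=800):
    cs,_=cv2.findContours(mask,cv2.RETR_EXTERNAL,cv2.CHAIN_APPROX_NONE)
    return [c for c in cs if cv2.contourArea(c)>amin]
def px(c): return (c.reshape(-1,2)+.5)/F-.5
def rectw(c,z,n="top"):
    P=np.array([ray(n,*p,z)[:2] for p in px(c)],np.float32)
    (x,y),(w,h),a=cv2.minAreaRect(P*1000)
    if w<h: w,h,a=h,w,a-90
    return "c=(%.1f,%.1f) L=%.1f W=%.1f ang=%.1f"%(x,y,w,h,a)
if __name__=="__main__":
  load("pics/top0.png")
  for c in cont(rng((50,70,40),(95,255,255),(130,130,240,230))): print("caddy",rectw(c,.06))
  for roi in((135,150,160,245),(350,160,380,250)):
    for c in cont(rng((0,128,0),(18,255,145),roi)): print("bar",rectw(c,.02))
  for c in cont(rng((95,50,30),(130,255,255),(410,180,470,240))): 
    h=cv2.convexHull(c); print("saucer",rectw(c,.006)); (u,v),ax,a=cv2.fitEllipse(px(h).astype(np.float32).reshape(-1,1,2)); print(ray("top",u,v,.006),ax)
  m=rng((0,0,0),(179,255,72),(235,130,355,245))
  cv2.imwrite("pics/railmask.png",m[4*130:4*245,4*235:4*360])
  cv2.imwrite("pics/stand4.png",im4[4*130:4*245,4*230:4*360])
E
python3 m2.py
```

```text
caddy c=(509.5,331.9) L=116.2 W=45.5 ang=-2.6
caddy c=(517.4,236.2) L=115.5 W=45.8 ang=-5.8
bar c=(474.9,422.5) L=231.6 W=29.7 ang=4.2Traceback (most recent call last):
  File "m2.py", line 22, in <module>
    for c in cont(rng((0,128,0),(18,255,145),roi)): print("bar",rectw(c,.02))
                                                                ~~~~~^^^^^^^
  File "m2.py", line 14, in rectw
    P=np.array([ray(n,*p,z)[:2] for p in px(c)],np.float32)
                ~~~^^^^^^^^
  File "h.py", line 5, in ray
    p=bot.camera_params(n);R,t,K=p["R"],p["t"],p["camera_matrix"]
ValueError: time passes only in moves, steps and waits
```

Too many calibration calls; cache the parameters.

```bash
python3 - <<'E'
from plant import bot
import pickle
pickle.dump({n:bot.camera_params(n) for n in("scene","top")},open("cam.pkl","wb"))
E
cat > h.py <<'E'
from plant import bot
import cv2,numpy as np,pickle
np.set_printoptions(precision=4,suppress=True)
CAM=pickle.load(open("cam.pkl","rb"))
def ray(n,u,v,z):
    p=CAM[n];R,t,K=p["R"],p["t"],p["camera_matrix"]
    c=-R.T@t; d=R.T@np.linalg.solve(K,np.array([u,v,1.]))
    return c+d*(z-c[2])/d[2]
def proj(n,X):
    p=CAM[n];x=p["camera_matrix"]@(p["R"]@np.asarray(X,float)+p["t"]);return x[:2]/x[2]
E
python3 m2.py
```

```text
caddy c=(509.5,331.9) L=116.2 W=45.5 ang=-2.6
caddy c=(517.4,236.2) L=115.5 W=45.8 ang=-5.8
bar c=(474.9,422.5) L=231.6 W=29.7 ang=4.2
bar c=(485.9,-228.1) L=231.3 W=27.0 ang=-0.5
saucer c=(497.4,-432.5) L=85.5 W=82.4 ang=43.6
[ 0.4982 -0.4338  0.006 ] (27.44508934020996, 29.386606216430664)
```

View pics/stand4.png

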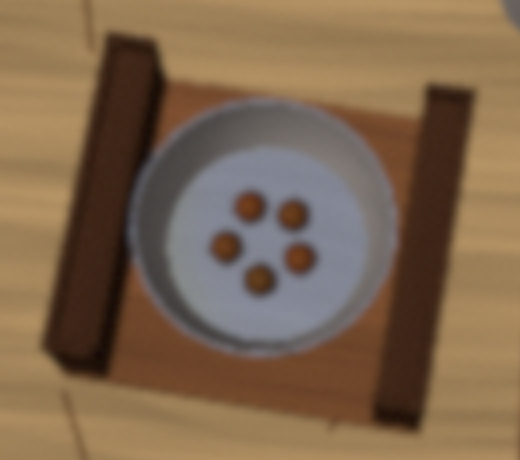

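View pics/railmask.png

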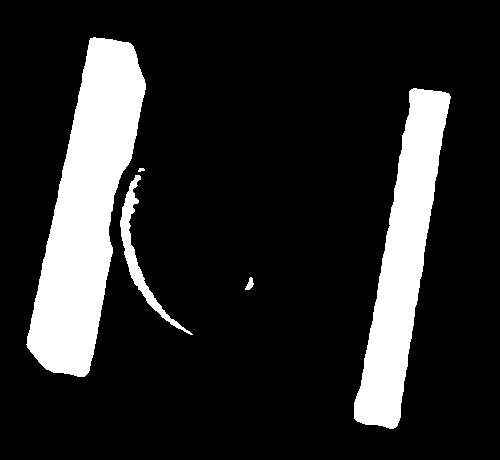

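Run:
```python
from h import *
f=lambda c,r:(230+(c+.5)/4-.5,130+(r+.5)/4-.5)
for P in[(47,348),(108,35),(474,92),(420,430)]: print(ray("top",*f(*P),.106)[:2])
for P in[(130,226),(398,226),(264,98),(264,355),(264,226.5)]: print(ray("top",*f(*P),.082)[:2])
# cross check with projection of model
import math
def S(c,a,p):
    ca,sa=math.cos(a),math.sin(a); return [c[0]+ca*p[0]-sa*p[1],c[1]+sa*p[0]+ca*p[1],p[2]]
for n in("top","scene"):
  im=cv2.imread(f"pics/{n}0.png")
  im=cv2.resize(im,None,fx=4,fy=4,interpolation=cv2.INTER_CUBIC)
  c=(.5118,-.0232);a=math.radians(-5.5)
  q=lambda p:tuple(int(round(v)) for v in (proj(n,S(c,a,p))+.5)*4-.5)
  for s in(1,-1):
    pts=[(118,135*s,106),(-118,135*s,106),(-118,98*s,106),(118,98*s,106)]
    cv2.polylines(im,[np.array([q([v/1000 for v in p]) for p in pts])],True,(0,255,0),1)
  cv2.polylines(im,[np.array([q((.092*math.cos(t),.092*math.sin(t),.082)) for t in np.linspace(0,6.28,60)])],True,(0,255,0),1)
  pts=[(.12,.135,.012),(-.12,.135,.012),(-.12,-.135,.012),(.12,-.135,.012)]
  cv2.polylines(im,[np.array([q(p) for p in pts])],True,(255,255,0),1)
  w=(230,130,360,245) if n=="top" else (270,165,390,255)
  cv2.imwrite(f"pics/ov_{n}.png",cv2.resize(im[4*w[1]:4*w[3],4*w[0]:4*w[2]],None,fx=1.25,fy=1.25))
```

```text
[0.4161 0.1207]
[0.6463 0.1021]
[ 0.6224 -0.1625]
[ 0.3779 -0.1395]
[0.5125 0.0756]
[ 0.5263 -0.1152]
[ 0.6149 -0.0118]
[ 0.4262 -0.0275]
[ 0.519  -0.0198]
```

View pics/ov_top.png

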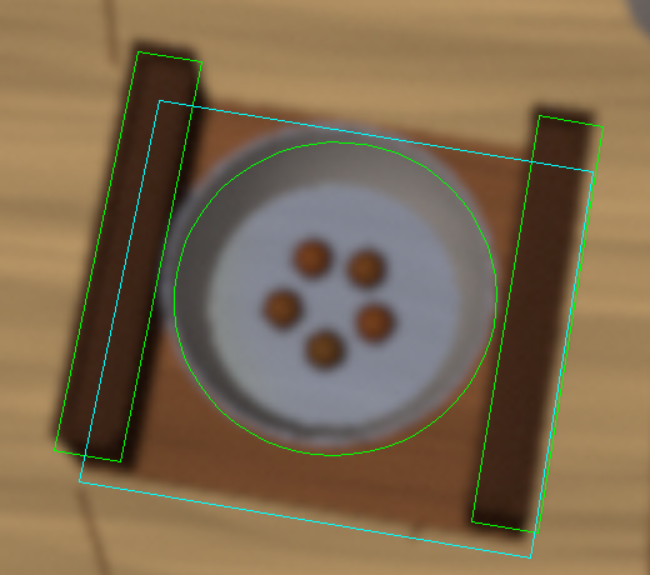

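View pics/ov_scene.png

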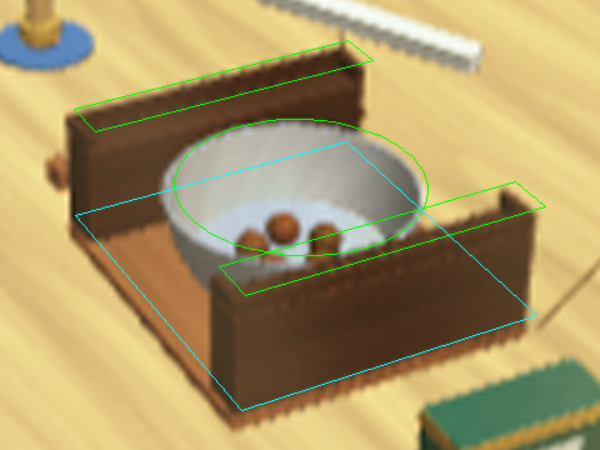

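```bash
cat > ov.py <<'E'
from h import *
import math,sys
def S(c,a,p):
    ca,sa=math.cos(a),math.sin(a); return [c[0]+ca*p[0]-sa*p[1],c[1]+sa*p[0]+ca*p[1],p[2]]
def ov(c,a,tag):
 for n in("top","scene"):
  im=cv2.imread(f"pics/{n}0.png")
  im=cv2.resize(im,None,fx=4,fy=4,interpolation=cv2.INTER_CUBIC)
  q=lambda p:tuple(int(round(v)) for v in (proj(n,S(c,a,p))+.5)*4-.5)
  for s in(1,-1):
    pts=[(118,135*s,106),(-118,135*s,106),(-118,98*s,106),(118,98*s,106)]
    cv2.polylines(im,[np.array([q([v/1000 for v in p]) for p in pts])],True,(0,255,0),1)
  cv2.polylines(im,[np.array([q((.092*math.cos(t),.092*math.sin(t),.082)) for t in np.linspace(0,6.28,60)])],True,(0,255,0),1)
  pts=[(.12,.135,.012),(-.12,.135,.012),(-.12,-.135,.012),(.12,-.135,.012)]
  cv2.polylines(im,[np.array([q(p) for p in pts])],True,(255,255,0),1)
  w=(230,130,360,245) if n=="top" else (270,165,390,255)
  cv2.imwrite(f"pics/ov_{n}{tag}.png",cv2.resize(im[4*w[1]:4*w[3],4*w[0]:4*w[2]],None,fx=1.25,fy=1.25))
ov((.519,-.0198),math.radians(-5.2),"b")
E
python3 ov.py
```

```text
(no output)
```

View pics/ov_topb.png

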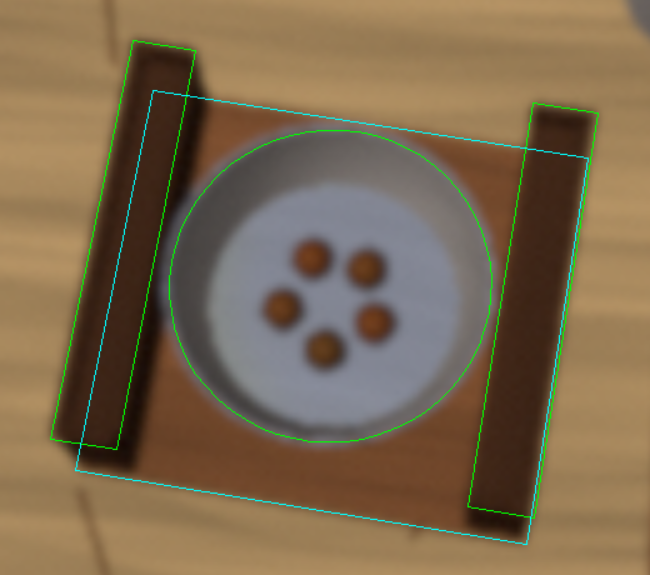

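View pics/ov_sceneb.png

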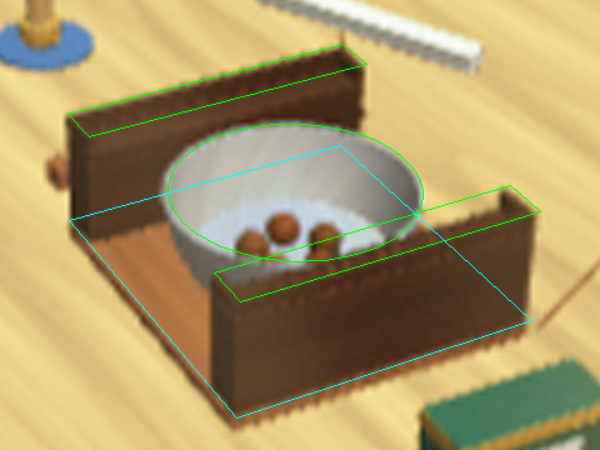

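Run:
```python
from h import *
print(ray("top",449.7,195.2,.171), ray("top",436,207.2,.028))
for n,w in(("top",(410,180,470,230)),("scene",(255,130,305,185))):
  im=cv2.imread(f"pics/{n}0.png"); im=cv2.resize(im,None,fx=4,fy=4,interpolation=cv2.INTER_CUBIC)
  for z,r in((.006,.045),(.006,.019),(.028,.019),(.171,.011)):
    P=[(proj(n,(.4978+r*np.cos(t),-.4335+r*np.sin(t),z))+.5)*4-.5 for t in np.linspace(0,6.28,40)]
    cv2.polylines(im,[np.round(P).astype(np.int32)],True,(0,255,0),1)
  cv2.imwrite(f"pics/st_{n}.png",cv2.resize(im[4*w[1]:4*w[3],4*w[0]:4*w[2]],None,fx=2.5,fy=2.5))
```

```text
[ 0.502  -0.4344  0.171 ] [ 0.4989 -0.434   0.028 ]
```

View pics/st_top.png

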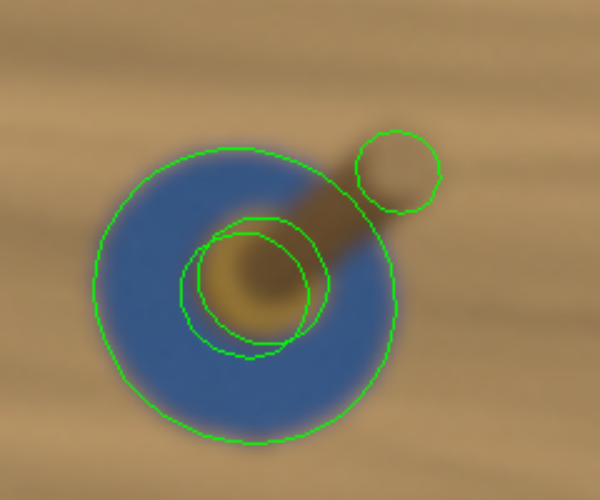

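View pics/st_scene.png

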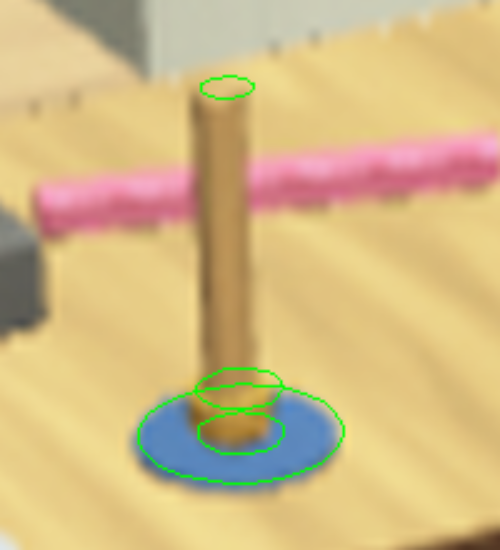

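Emit:
drive_tool --steps '[[[0,0,0,0,-0.0274,0,-0.2],[0,0,0,0,-0.0274,0,-0.2],[1,0,-1,0,0,0,-0.2],[1,0,-1,0,0,0,-0.2],[1,0,-1,0,0,0,-0.2]]]' --grip_force 80

```text
clock: 0.52
tool_pos: [0.227, 0.5226, 0.2404]
ee_rot: [[0.997, -0.005, 0.073], [-0.073, -0.005, 0.997], [-0.005, -1.0, -0.005]]
contact_force: [0.8, 0.2, 0.0]
finger_gap: 0.0512
```

Emit:
drive_tool --steps '[[[1,0,-1,0,0,0,-0.2],[1,0,-1,0,0,0,-0.2],[1,0,-1,0,0,0,-0.2],[1,0,-1,0,0,0,-0.2],[1,0,-1,0,0,0,-0.2]]]'

```text
clock: 0.93
tool_pos: [0.3448, 0.3814, 0.2378]
ee_rot: [[0.998, -0.008, 0.069], [-0.069, -0.008, 0.998], [-0.007, -1.0, -0.009]]
contact_force: [0.2, 0.4, 0.3]
finger_gap: 0.0514
```

Emit:
drive_tool --steps '[[[0.25,-0.05,-1,0,0,0,-0.2],[0.25,-0.05,-1,0,0,0,-0.2],[0.25,-0.05,-1,0,0,0,-0.2],[0.25,-0.05,-1,0,0,0,-0.2],[0.25,-0.05,-1,0,0,0,-0.2]]]'

```text
clock: 1.35
tool_pos: [0.3699, 0.2459, 0.2427]
ee_rot: [[0.997, -0.01, 0.073], [-0.073, -0.011, 0.997], [-0.009, -1.0, -0.012]]
contact_force: [-0.4, 0.3, -0.0]
finger_gap: 0.0512
```

Emit:
drive_tool --steps '[[[0.25,-0.05,-1,0,0,0,-0.2],[0.25,-0.05,-1,0,0,0,-0.2],[0.25,-0.05,-1,0,0,0,-0.2],[0.25,-0.05,-1,0,0,0,-0.2],[0.25,-0.05,-1,0,0,0,-0.2]]]'

```text
clock: 1.77
tool_pos: [0.3906, 0.1124, 0.2486]
ee_rot: [[0.997, -0.012, 0.072], [-0.072, -0.012, 0.997], [-0.012, -1.0, -0.012]]
contact_force: [0.3, 0.3, 0.6]
finger_gap: 0.0512
```

Emit:
drive_tool --steps '[[[0.25,-0.05,-1,0,0,0,-0.2],[0.25,-0.05,-1,0,0,0,-0.2],[0.25,-0.05,-1,0,0,0,-0.2],[0.25,-0.05,-1,0,0,0,-0.2],[0.25,-0.05,-1,0,0,0,-0.2]]]'

```text
clock: 2.18
tool_pos: [0.4114, -0.0208, 0.2551]
ee_rot: [[0.997, -0.014, 0.072], [-0.072, -0.011, 0.997], [-0.013, -1.0, -0.012]]
contact_force: [0.0, -0.6, 0.1]
finger_gap: 0.0512
```

Emit:
drive_tool --steps '[[[0.25,-0.05,-1,0,0,0,-0.2],[0.25,-0.05,-1,0,0,0,-0.2],[0.25,-0.05,-1,0,0,0,-0.2],[0.25,-0.05,-1,0,0,0,-0.2],[0.25,-0.05,-1,0,0,0,-0.2]]]'

```text
clock: 2.6
tool_pos: [0.4323, -0.1541, 0.2612]
ee_rot: [[0.997, -0.016, 0.073], [-0.073, -0.01, 0.997], [-0.015, -1.0, -0.011]]
contact_force: [0.2, -0.5, -0.4]
finger_gap: 0.0511
```

```bash
cat > go.py <<'E'
# go.py x y z yaw_deg : remaining delta in tool units
from h import *
import sys,math
from scipy.spatial.transform import Rotation as Ro
x,y,z,yaw=map(float,sys.argv[1:5])
s=bot.read_state();R=s["ee_rot"];a=math.radians(yaw)
T=np.array([[math.cos(a),0,-math.sin(a)],[math.sin(a),0,math.cos(a)],[0,-1,0]])
d=np.array([x,y,z])-s["tool_pos"]
print("t",round(s["clock"],2),"pos",s["tool_pos"],"gap",round(s["finger_gap"],4),"F",s["contact_force"],"q6",round(s["qpos"][5],2))
print("d_tool units",R.T@d/.025,"rot units",Ro.from_matrix(R.T@T).as_rotvec()/math.pi, "| in aligned frame", T.T@d/.025)
E
python3 go.py .4985 -.4338 .200 -5.2
```

```text
t 2.6 pos [ 0.4323 -0.1541  0.2612] gap 0.0511 F [ 0.2422 -0.484  -0.409 ] q6 -2.0
d_tool units [  3.4918   2.5181 -10.9397] rot units [ 0.0036  0.0057 -0.0047] | in aligned frame [  3.6508   2.4467 -10.904 ]
```

Emit:
drive_tool --steps '[[[0.33,0,-1,0.0036,0.0057,-0.0047,-0.2],[0.33,0,-1,0,0,0,-0.2],[0.33,0,-1,0,0,0,-0.2],[0.33,0,-1,0,0,0,-0.2],[0.33,0,-1,0,0,0,-0.2]]]'

```text
clock: 3.02
tool_pos: [0.4615, -0.2886, 0.2595]
ee_rot: [[0.996, -0.001, 0.093], [-0.093, 0.002, 0.996], [-0.001, -1.0, 0.002]]
contact_force: [1.2, -0.3, 0.1]
finger_gap: 0.0513
```

Emit:
drive_tool --steps '[[[0.33,0,-1,0,0,0,-0.2],[0.33,0,-1,0,0,0,-0.2],[0.33,0,-1,0,0,0,-0.2],[0.33,0,-1,0,0,0,-0.2],[0,0,0,0,0,0,-0.2]]]'

```text
clock: 3.43
tool_pos: [0.4842, -0.4, 0.2551]
ee_rot: [[0.995, -0.005, 0.097], [-0.096, 0.004, 0.995], [-0.005, -1.0, 0.004]]
contact_force: [0.4, 0.2, -0.3]
finger_gap: 0.0514
```

```bash
python3 go.py .4985 -.4338 .200 -5.2
```

```text
t 3.43 pos [ 0.4842 -0.4     0.2551] gap 0.0514 F [ 0.4126  0.1534 -0.2525] q6 -2.29
d_tool units [ 0.7114  2.1966 -1.2996] rot units [-0.0013 -0.0019 -0.0016] | in aligned frame [ 0.6926  2.2054 -1.2949]
```

Emit:
drive_tool --steps '[[[0.35,0,-0.65,-0.0013,-0.0019,-0.0016,-0.2],[0.35,0,-0.65,0,0,0,-0.2],[0,0.8,0,0,0,0,-0.2],[0,0.4,0,0,0,0,-0.2],[0,0,0,0,0,0,-0.2]]]'

```text
clock: 3.85
tool_pos: [0.4978, -0.4347, 0.221]
ee_rot: [[0.996, -0.003, 0.093], [-0.092, 0.004, 0.996], [-0.003, -1.0, 0.004]]
contact_force: [-0.1, 0.2, -0.0]
finger_gap: 0.0511
```

```bash
python3 go.py .4985 -.4338 .121 -5.2;  python3 - <<'E'
from h import *
for n,w in(("top",(400,150,500,240)),("scene",(230,80,330,190))):
    im=bot.read_camera(n)[:,:,::-1]; cv2.imwrite(f"pics/g1{n}.png",cv2.resize(im[w[1]:w[3],w[0]:w[2]],None,fx=5,fy=5,interpolation=cv2.INTER_CUBIC))
E
```

```text
t 3.85 pos [ 0.4978 -0.4347  0.221 ] gap 0.0511 F [-0.0569  0.237  -0.0486] q6 -2.32
d_tool units [0.0363 4.0004 0.0245] rot units [-0.0012 -0.0006 -0.0011] | in aligned frame [0.023  4.0004 0.0401]
```

View pics/g1scene.png

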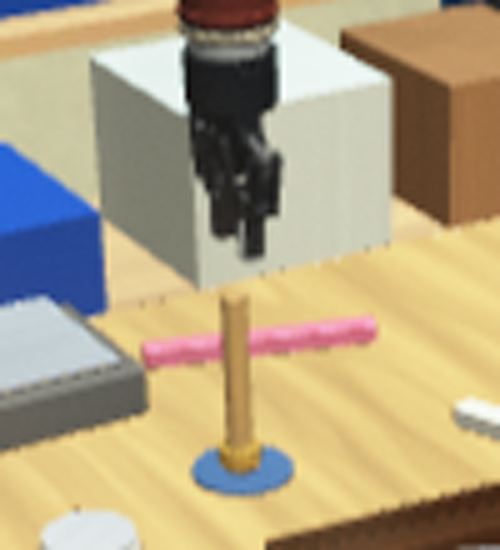

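View pics/g1top.png

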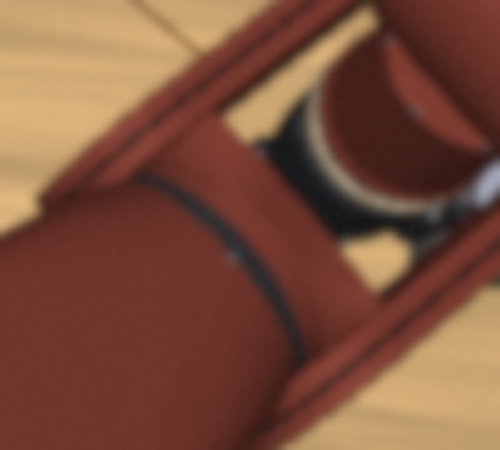

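Emit:
drive_tool --steps '[[[0,0.8,0,-0.0012,-0.0006,-0.0011,-0.2],[0,0.8,0,0,0,0,-0.2],[0,0.8,0,0,0,0,-0.2],[0,0.8,0,0,0,0,-0.2],[0,0.4,0,0,0,0,-0.2]]]'

```text
clock: 4.37
tool_pos: [0.5024, -0.4356, 0.1408]
ee_rot: [[0.996, 0.012, 0.087], [-0.087, -0.012, 0.996], [0.013, -1.0, -0.011]]
contact_force: [0.1, 0.4, 0.1]
finger_gap: 0.0511
```

```bash
python3 go.py .4985 -.4338 .121 -5.2
```

```text
t 4.37 pos [ 0.5024 -0.4356  0.1408] gap 0.0511 F [0.1246 0.4005 0.0712] q6 -2.32
d_tool units [-0.1721  0.7876  0.0682] rot units [0.0035 0.0011 0.0041] | in aligned frame [-0.1623  0.7904  0.0591]
```

Emit:
drive_tool --steps '[[[-0.17,0.3,0.06,0.0035,0.0011,0.0041,-0.2],[0,0.4,0,0,0,0,-0.2],[0,0,0,0,0,0,-0.2]]]'

```text
clock: 4.62
tool_pos: [0.498, -0.4324, 0.1223]
ee_rot: [[0.996, -0.002, 0.09], [-0.09, 0.002, 0.996], [-0.002, -1.0, 0.002]]
contact_force: [-0.5, 0.1, -0.9]
finger_gap: 0.0516
```

```bash
python3 go.py .4985 -.4338 .121 -5.2
```

```text
t 4.62 pos [ 0.498  -0.4324  0.1223] gap 0.0516 F [-0.533   0.0953 -0.8564] q6 -2.32
d_tool units [ 0.0242  0.0537 -0.0549] rot units [-0.0006  0.0002 -0.0007] | in aligned frame [ 0.0241  0.0538 -0.0548]
```

Emit:
drive_tool --steps '[[[0,0,-0.05,0,0,0,1],[0,0,0,0,0,0,1],[0,0,0,0,0,0,1],[0,0,0,0,0,0,1],[0,0,0,0,0,0,1]]]'

```text
clock: 5.03
tool_pos: [0.4992, -0.4352, 0.1258]
ee_rot: [[0.996, 0.001, 0.09], [-0.09, -0.001, 0.996], [0.001, -1.0, -0.001]]
contact_force: [-0.3, -1.1, -2.0]
finger_gap: 0.0202
```

```bash
python3 go.py .4985 -.4338 .121 -5.2
```

```text
t 5.03 pos [ 0.4992 -0.4352  0.1258] gap 0.0202 F [-0.2748 -1.0639 -2.0059] q6 -2.32
d_tool units [-0.0337  0.1937  0.0538] rot units [0.0004 0.0002 0.0004] | in aligned frame [-0.0335  0.1938  0.0536]
```

Emit:
drive_tool --steps '[[[0,-1,0,0,0,0,1],[0,-1,0,0,0,0,1],[0,-1,0,0,0,0,1],[0,-1,0,0,0,0,1],[0,-0.9,0,0,0,0,1]]]'

```text
clock: 5.45
tool_pos: [0.4959, -0.4317, 0.2444]
ee_rot: [[0.996, -0.009, 0.09], [-0.09, 0.01, 0.996], [-0.01, -1.0, 0.01]]
contact_force: [0.2, 0.1, -0.5]
finger_gap: 0.0205
```

```bash
python3 go.py .519 -.019 .255 -5.2;  python3 - <<'E'
from h import *
for n,w in(("scene",(230,80,330,190)),):
    im=bot.read_camera(n)[:,:,::-1]; cv2.imwrite(f"pics/g2{n}.png",cv2.resize(im[w[1]:w[3],w[0]:w[2]],None,fx=5,fy=5,interpolation=cv2.INTER_CUBIC))
E
```

```text
t 5.45 pos [ 0.4959 -0.4317  0.2444] gap 0.0205 F [ 0.167   0.0875 -0.5144] q6 -2.32
d_tool units [-0.5713 -0.2618 16.5279] rot units [-0.003   0.0001 -0.0033] | in aligned frame [-0.5749 -0.4253 16.5243]
```

View pics/g2scene.png

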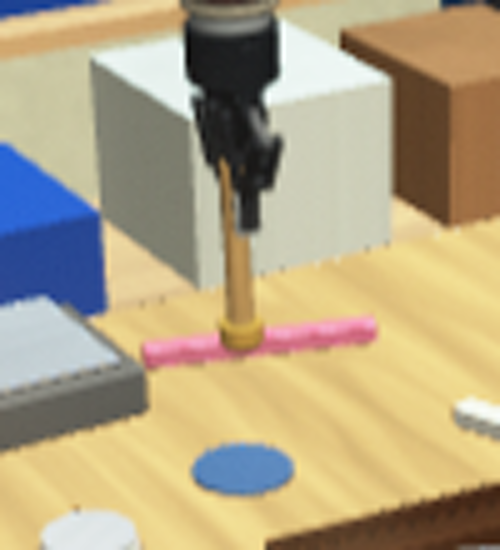

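Emit:
drive_tool --steps '[[[-0.03,-0.1,1,-0.003,0,-0.0033,1],[-0.03,-0.1,1,0,0,0,1],[-0.03,-0.1,1,0,0,0,1],[-0.03,-0.1,1,0,0,0,1],[-0.03,-0.1,1,0,0,0,1]]]'

```text
clock: 5.92
tool_pos: [0.5053, -0.3114, 0.2663]
ee_rot: [[0.995, 0.012, 0.098], [-0.098, -0.015, 0.995], [0.014, -1.0, -0.014]]
contact_force: [1.2, -0.0, -1.7]
finger_gap: 0.0203
```

Emit:
drive_tool --steps '[[[-0.03,0,1,0,0,0,1],[-0.03,0,1,0,0,0,1],[-0.03,0,1,0,0,0,1],[-0.03,0,1,0,0,0,1],[-0.03,0,1,0,0,0,1]]]'

```text
clock: 6.33
tool_pos: [0.5137, -0.181, 0.2654]
ee_rot: [[0.995, 0.016, 0.099], [-0.099, -0.017, 0.995], [0.017, -1.0, -0.015]]
contact_force: [0.6, -0.1, -1.9]
finger_gap: 0.0199
```

```bash
python3 go.py .519 -.019 .255 -5.2
```

```text
t 6.33 pos [ 0.5137 -0.181   0.2654] gap 0.0199 F [ 0.6473 -0.1199 -1.9425] q6 -1.95
d_tool units [-0.436   0.3093  6.4737] rot units [ 0.0049 -0.0027  0.0055] | in aligned frame [-0.3744  0.4154  6.4716]
```

Emit:
drive_tool --steps '[[[-0.05,0.05,1,0.0049,-0.0027,0.0055,1],[-0.05,0.05,1,0,0,0,1],[-0.05,0.05,1,0,0,0,1],[-0.05,0.05,1,0,0,0,1],[-0.05,0.05,1,0,0,0,1]]]'

```text
clock: 6.75
tool_pos: [0.5186, -0.0497, 0.259]
ee_rot: [[0.996, 0.002, 0.091], [-0.091, -0.0, 0.996], [0.002, -1.0, 0.0]]
contact_force: [0.3, -0.5, -1.5]
finger_gap: 0.0204
```

Emit:
drive_tool --steps '[[[-0.05,0,0.8,0,0,0,1],[0,0,0,0,0,0,1],[0,0,0,0,0,0,1]]]'

```text
clock: 7.0
tool_pos: [0.5186, -0.0237, 0.2587]
ee_rot: [[0.996, 0.003, 0.085], [-0.085, 0.002, 0.996], [0.003, -1.0, 0.002]]
contact_force: [1.2, -0.5, -1.3]
finger_gap: 0.02
```

```bash
python3 go.py .519 -.019 .255 -5.2;  python3 - <<'E'
from h import *
for n,w in(("scene",(250,100,410,250)),("top",(230,120,390,250))):
    im=bot.read_camera(n)[:,:,::-1]; cv2.imwrite(f"pics/g3{n}.png",cv2.resize(im[w[1]:w[3],w[0]:w[2]],None,fx=4,fy=4,interpolation=cv2.INTER_CUBIC))
E
```

```text
t 7.0 pos [ 0.5186 -0.0237  0.2587] gap 0.02 F [ 1.1566 -0.5062 -1.2617] q6 -1.68
d_tool units [-0.0001  0.1466  0.1865] rot units [-0.0006  0.0018  0.0009] | in aligned frame [-0.0007  0.1463  0.1868]
```

View pics/g3scene.png

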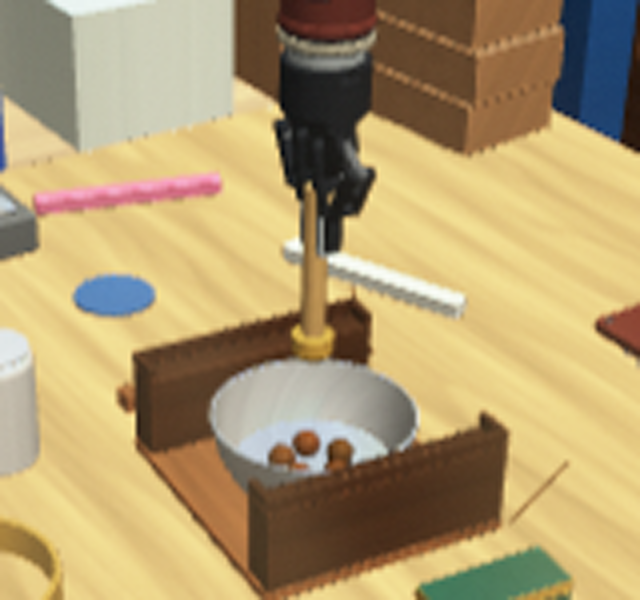

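Run:
```python
from h import *
f=lambda c,r:(230+(c+.5)/4-.5,130+(r+.5)/4-.5)
P=np.array([ray("top",*f(*p),.03)[:2] for p in[(250,206),(293,214),(301,258),(260,280),(226,247)]])
print(P,P.mean(0),np.linalg.norm(P-P.mean(0),axis=1), np.linalg.norm(P-[.519,-.019],axis=1))
```

```text
[[ 0.5469 -0.0046]
 [ 0.5431 -0.037 ]
 [ 0.51   -0.0456]
 [ 0.4912 -0.0167]
 [ 0.5143  0.0105]] [ 0.5211 -0.0187] [0.0294 0.0286 0.0291 0.03   0.03  ] [0.0314 0.0301 0.0281 0.0279 0.0298]
```

Emit:
drive_tool --steps '[[[0.07,0.5,0.18,-0.0006,0.0018,0.0009,1],[0,0.9,0,0,0,0,1],[0,0.9,0,0,0,0,1],[0,0.5,0,0,0,0,1],[0,0,0,0,0,0,1]]]'

```text
clock: 7.52
tool_pos: [0.5226, -0.0245, 0.185]
ee_rot: [[0.995, 0.004, 0.101], [-0.101, -0.002, 0.995], [0.004, -1.0, -0.002]]
contact_force: [-0.4, 0.7, -2.4]
finger_gap: 0.0203
```

```bash
python3 go.py .5205 -.0188 .142 -5.2
```

```text
t 7.52 pos [ 0.5226 -0.0245  0.185 ] gap 0.0203 F [-0.4161  0.6665 -2.4192] q6 -1.67
d_tool units [-0.1135  1.718   0.223 ] rot units [ 0.0006 -0.0032  0.0013] | in aligned frame [-0.1044  1.7188  0.2211]
```

Emit:
drive_tool --steps '[[[-0.1,0.6,0.22,0,-0.003,0,1],[0,0.6,0.05,0,0,0,1],[0,0.4,0,0,0,0,1],[0,0,0,0,0,0,1]]]'

```text
clock: 7.85
tool_pos: [0.5216, -0.02, 0.1436]
ee_rot: [[0.995, 0.004, 0.097], [-0.097, -0.002, 0.995], [0.004, -1.0, -0.002]]
contact_force: [-0.7, -0.4, -2.5]
finger_gap: 0.0202
```

```bash
python3 go.py .5205 -.0188 .142 -5.2
```

```text
t 7.85 pos [ 0.5216 -0.02    0.1436] gap 0.0202 F [-0.7148 -0.4114 -2.4575] q6 -1.66
d_tool units [-0.0472  0.0631  0.0448] rot units [ 0.0006 -0.002   0.0012] | in aligned frame [-0.0467  0.0634  0.045 ]
```

Emit:
drive_tool --steps '[[[0.45,0.05,0.05,0,-0.002,0,1],[0.45,0.02,0,0,0,0,1],[0.4,0.02,0,0,0,0,1]]]'

```text
clock: 8.1
tool_pos: [0.5529, -0.0229, 0.1414]
ee_rot: [[0.996, -0.0, 0.093], [-0.093, -0.002, 0.996], [-0.0, -1.0, -0.002]]
contact_force: [-0.8, -0.7, -1.1]
finger_gap: 0.0206
```

```bash
python3 go.py .5205 -.0188 .142 -5.2
```

```text
t 8.1 pos [ 0.5529 -0.0229  0.1414] gap 0.0206 F [-0.7843 -0.6956 -1.0542] q6 -1.66
d_tool units [-1.3071 -0.0232  0.0418] rot units [ 0.0006 -0.0008 -0.0001] | in aligned frame [-1.307  -0.0234  0.0452]
```

Emit:
drive_tool --steps '[[[-0.114,0,0.537,0,0,0,1],[-0.323,0,0.444,0,0,0,1],[-0.475,0,0.275,0,0,0,1],[-0.546,0,0.057,0,0,0,1],[-0.522,0,-0.17,0,0,0,1]]]'

```text
clock: 8.52
tool_pos: [0.5094, 0.0102, 0.1444]
ee_rot: [[0.995, 0.007, 0.097], [-0.097, -0.006, 0.995], [0.008, -1.0, -0.005]]
contact_force: [1.2, -0.5, 0.8]
finger_gap: 0.0203
```

```bash
cat >> go.py <<'E'
v=-(T.T@d)*1000
print("aligned mm off target",v,"r %.1f th %.0f"%(math.hypot(v[0],v[2]),math.degrees(math.atan2(v[2],v[0]))))
E
python3 go.py .5205 -.0188 .142 -5.2
```

```text
t 8.52 pos [0.5094 0.0102 0.1444] gap 0.0203 F [ 1.2012 -0.4856  0.816 ] q6 -1.6
d_tool units [ 0.5536  0.1043 -1.1101] rot units [ 0.0016 -0.0019  0.0025] | in aligned frame [ 0.5476  0.0946 -1.1139]
aligned mm off target [-13.6909  -2.3652  27.8465] r 31.0 th 116
```

Emit:
drive_tool --steps '[[[-0.408,0.04,-0.367,0,0,0,1],[-0.223,0.04,-0.502,0,0,0,1],[0,0.04,-0.549,0,0,0,1],[0.223,0.04,-0.502,0,0,0,1],[0.408,0.04,-0.367,0,0,0,1]]]'

```text
clock: 8.93
tool_pos: [0.5032, -0.0397, 0.146]
ee_rot: [[0.995, 0.023, 0.093], [-0.093, 0.002, 0.996], [0.022, -1.0, 0.004]]
contact_force: [-1.2, 19.2, 10.6]
finger_gap: 0.0204
```

Emit:
drive_tool --steps '[[[0.522,0.02,-0.17,0,0,0,1],[0.546,0.02,0.057,0,0,0,1],[0.475,0.02,0.275,0,0,0,1],[0.323,0.02,0.444,0,0,0,1],[0.114,0.02,0.537,0,0,0,1]]]'

```text
clock: 9.35
tool_pos: [0.5531, -0.0129, 0.147]
ee_rot: [[0.995, 0.014, 0.098], [-0.098, 0.008, 0.995], [0.014, -1.0, 0.009]]
contact_force: [-0.1, 0.5, -1.5]
finger_gap: 0.0201
```

```bash
python3 go.py .5205 -.0188 .142 -5.2;  python3 - <<'E'
from h import *
for n,w in(("scene",(250,100,410,250)),):
    im=bot.read_camera(n)[:,:,::-1]; cv2.imwrite(f"pics/g4{n}.png",cv2.resize(im[w[1]:w[3],w[0]:w[2]],None,fx=4,fy=4,interpolation=cv2.INTER_CUBIC))
E
```

```text
t 9.35 pos [ 0.5531 -0.0129  0.147 ] gap 0.0201 F [-0.1159  0.4616 -1.4584] q6 -1.65
d_tool units [-1.276   0.1776 -0.3628] rot units [-0.0029 -0.0023  0.0044] | in aligned frame [-1.276   0.1983 -0.352 ]
aligned mm off target [31.9004 -4.957   8.801 ] r 33.1 th 15
```

View pics/g4scene.png

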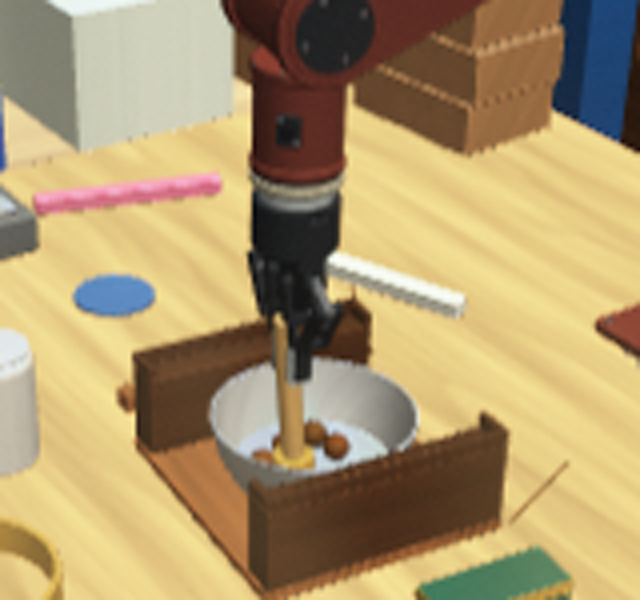

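Emit:
drive_tool --steps '[[[-0.29,0.15,0.15,-0.0029,-0.0023,0.0044,1],[-0.265,0.05,0.364,0,0,0,1],[-0.39,0,0.225,0,0,0,1],[-0.447,0,0.047,0,0,0,1],[-0.428,0,-0.139,0,0,0,1]]]'

```text
clock: 9.82
tool_pos: [0.5088, 0.0111, 0.1421]
ee_rot: [[0.996, 0.004, 0.084], [-0.084, -0.007, 0.996], [0.004, -1.0, -0.007]]
contact_force: [0.7, -2.4, -0.6]
finger_gap: 0.0205
```

```bash
python3 go.py .5205 -.0188 .142 -5.2
```

```text
t 9.82 pos [0.5088 0.0111 0.1421] gap 0.0205 F [ 0.6575 -2.4487 -0.5809] q6 -1.61
d_tool units [ 0.5662  0.0149 -1.1506] rot units [0.0022 0.002  0.0014] | in aligned frame [ 0.5735  0.0045 -1.1471]
aligned mm off target [-14.3387  -0.1127  28.6766] r 32.1 th 117
```

Emit:
drive_tool --steps '[[[-0.3,0,-0.51,0,0,0,1],[-0.18,0.02,-0.41,0,0,0,1],[0,0.02,-0.45,0,0,0,1],[0.183,0.02,-0.41,0,0,0,1],[0.335,0.02,-0.3,0,0,0,1]]]'

```text
clock: 10.23
tool_pos: [0.4982, -0.0396, 0.1386]
ee_rot: [[0.997, -0.001, 0.08], [-0.08, -0.006, 0.997], [-0.001, -1.0, -0.006]]
contact_force: [-0.1, 0.7, -2.0]
finger_gap: 0.0203
```

```bash
python3 go.py .5205 -.0188 .142 -5.2
```

```text
t 10.23 pos [ 0.4982 -0.0396  0.1386] gap 0.0203 F [-0.1042  0.686  -1.9732] q6 -1.72
d_tool units [ 0.8208 -0.1434  0.9002] rot units [ 0.0018  0.0033 -0.0002] | in aligned frame [ 0.8116 -0.1378  0.9094]
aligned mm off target [-20.2909   3.4457 -22.7345] r 30.5 th -132
```

Emit:
drive_tool --steps '[[[0.43,-0.1,-0.14,0.001,0.003,0,1],[0.48,0,-0.06,0,0,0,1],[0.46,0,0.15,0,0,0,1],[0.36,0,0.32,0,0,0,1],[0.19,0,0.45,0,0,0,1]]]'

```text
clock: 10.65
tool_pos: [0.554, -0.0339, 0.1407]
ee_rot: [[0.995, 0.001, 0.1], [-0.1, -0.003, 0.995], [0.001, -1.0, -0.003]]
contact_force: [-0.5, 0.0, -1.6]
finger_gap: 0.0204
```

```bash
python3 go.py .5205 -.0188 .142 -5.2
```

```text
t 10.65 pos [ 0.554  -0.0339  0.1407] gap 0.0204 F [-0.491   0.0292 -1.5916] q6 -1.67
d_tool units [-1.3917 -0.0563  0.4666] rot units [ 0.0011 -0.0029  0.0004] | in aligned frame [-1.3874 -0.0531  0.4795]
aligned mm off target [ 34.6859   1.3278 -11.9876] r 36.7 th -19
```

Emit:
drive_tool --steps '[[[-0.27,-0.03,0.55,0,-0.002,0,1],[-0.18,0,0.46,0,0,0,1],[-0.36,0,0.36,0,0,0,1],[-0.47,0,0.15,0,0,0,1],[-0.48,0,-0.04,0,0,0,1]]]'

```text
clock: 11.07
tool_pos: [0.5137, 0.0121, 0.1401]
ee_rot: [[0.996, 0.0, 0.092], [-0.092, -0.003, 0.996], [0.001, -1.0, -0.002]]
contact_force: [-0.2, -1.3, -0.5]
finger_gap: 0.0209
```

```bash
python3 go.py .5205 -.0188 .142 -5.2
```

```text
t 11.07 pos [0.5137 0.0121 0.1401] gap 0.0209 F [-0.157  -1.3274 -0.5384] q6 -1.61
d_tool units [ 0.3856 -0.0723 -1.2061] rot units [ 0.0008 -0.0005  0.0002] | in aligned frame [ 0.3835 -0.0755 -1.2066]
aligned mm off target [-9.5879  1.8886 30.165 ] r 31.7 th 108
```

Emit:
drive_tool --steps '[[[-0.34,0,-0.36,0,0,0,1],[-0.28,0,-0.39,0,0,0,1],[-0.08,0,-0.45,0,0,0,1],[0.12,0,-0.45,0,0,0,1],[0.32,0,-0.36,0,0,0,1]]]'

```text
clock: 11.48
tool_pos: [0.4952, -0.0338, 0.1392]
ee_rot: [[0.996, -0.003, 0.084], [-0.084, -0.001, 0.996], [-0.003, -1.0, -0.001]]
contact_force: [0.3, -0.1, -0.4]
finger_gap: 0.0205
```

Emit:
drive_tool --steps '[[[0.43,0,-0.2,0,0,0,1],[0.46,0,0,0,0,0,1],[0.42,0,0.2,0,0,0,1],[0.3,0,0.36,0,0,0,1],[0.12,0,0.46,0,0,0,1]]]'

```text
clock: 11.9
tool_pos: [0.5464, -0.0262, 0.1401]
ee_rot: [[0.996, 0.001, 0.095], [-0.095, -0.004, 0.996], [0.002, -1.0, -0.004]]
contact_force: [0.3, 0.2, -1.3]
finger_gap: 0.0202
```

```bash
python3 go.py .5205 -.0188 .142 -5.2;  python3 - <<'E'
from h import *
for n,w in(("scene",(250,100,410,250)),):
    im=bot.read_camera(n)[:,:,::-1]; cv2.imwrite(f"pics/g5{n}.png",cv2.resize(im[w[1]:w[3],w[0]:w[2]],None,fx=4,fy=4,interpolation=cv2.INTER_CUBIC))
E
```

```text
t 11.9 pos [ 0.5464 -0.0262  0.1401] gap 0.0202 F [ 0.318   0.2042 -1.3241] q6 -1.66
d_tool units [-1.0586 -0.0787  0.1968] rot units [ 0.0011 -0.0013  0.0006] | in aligned frame [-1.058  -0.0762  0.2014]
aligned mm off target [26.4489  1.9043 -5.0354] r 26.9 th -11
```

View pics/g5scene.png

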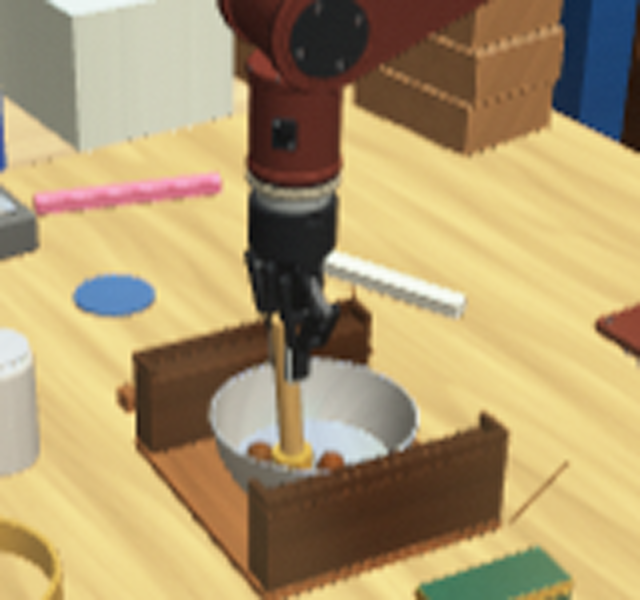

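Emit:
drive_tool --steps '[[[-0.02,0,0.46,0,0,0,1],[-0.22,0,0.43,0,0,0,1],[-0.38,0,0.3,0,0,0,1],[-0.47,0,0.11,0,0,0,1],[-0.47,0,-0.1,0,0,0,1]]]'

```text
clock: 12.37
tool_pos: [0.5107, 0.013, 0.1402]
ee_rot: [[0.996, 0.006, 0.089], [-0.089, -0.007, 0.996], [0.006, -1.0, -0.007]]
contact_force: [4.2, -4.4, 0.7]
finger_gap: 0.0203
```

Emit:
drive_tool --steps '[[[-0.38,0,-0.29,0,0,0,1],[-0.23,0,-0.42,0,0,0,1],[-0.03,0,-0.48,0,0,0,1],[0.18,0,-0.45,0,0,0,1],[0.35,0,-0.33,0,0,0,1]]]'

```text
clock: 12.78
tool_pos: [0.4978, -0.0325, 0.1414]
ee_rot: [[0.997, 0.008, 0.081], [-0.081, -0.008, 0.997], [0.008, -1.0, -0.007]]
contact_force: [-0.6, -0.4, -0.2]
finger_gap: 0.0204
```

```bash
python3 go.py .5205 -.0188 .142 -5.2
```

```text
t 12.78 pos [ 0.4978 -0.0325  0.1414] gap 0.0204 F [-0.6232 -0.4238 -0.2287] q6 -1.71
d_tool units [ 0.8621 -0.022   0.621 ] rot units [0.0022 0.003  0.0026] | in aligned frame [ 0.8559 -0.0249  0.6293]
aligned mm off target [-21.3984   0.6213 -15.7333] r 26.6 th -144
```

Emit:
drive_tool --steps '[[[0.36,0,-0.32,0.001,0.002,0.001,1],[0.46,0,-0.14,0,0,0,1],[0.48,0,0.07,0,0,0,1],[0.4,0,0.26,0,0,0,1],[0.25,0,0.41,0,0,0,1]]]'

```text
clock: 13.2
tool_pos: [0.5517, -0.0361, 0.1413]
ee_rot: [[0.995, 0.004, 0.095], [-0.095, -0.004, 0.995], [0.004, -1.0, -0.004]]
contact_force: [0.3, -0.2, -1.4]
finger_gap: 0.0202
```

Emit:
drive_tool --steps '[[[0.06,0,0.48,0,0,0,1],[-0.15,0,0.46,0,0,0,1],[-0.33,0,0.35,0,0,0,1],[-0.45,0,0.18,0,0,0,1],[-0.48,0,-0.03,0,0,0,1]]]'

```text
clock: 13.62
tool_pos: [0.5223, 0.0085, 0.1394]
ee_rot: [[0.996, 0.001, 0.095], [-0.095, -0.002, 0.996], [0.001, -1.0, -0.002]]
contact_force: [0.0, 0.7, -0.7]
finger_gap: 0.0205
```

```bash
python3 go.py .5205 -.0188 .142 -5.2
```

```text
t 13.62 pos [0.5223 0.0085 0.1394] gap 0.0205 F [ 0.0276  0.6994 -0.718 ] q6 -1.61
d_tool units [ 0.0337 -0.1029 -1.0957] rot units [ 0.0006 -0.0013  0.0004] | in aligned frame [ 0.0291 -0.1051 -1.0956]
aligned mm off target [-0.7266  2.6274 27.3906] r 27.4 th 92
```

Emit:
drive_tool --steps '[[[-0.47,-0.05,-0.12,0,0,0,1],[-0.37,0,-0.3,0,0,0,1],[-0.21,0,-0.43,0,0,0,1],[0,0,-0.48,0,0,0,1],[0.2,0,-0.44,0,0,0,1]]]'

```text
clock: 14.03
tool_pos: [0.4923, -0.0281, 0.1415]
ee_rot: [[0.996, 0.006, 0.085], [-0.085, -0.002, 0.996], [0.006, -1.0, -0.002]]
contact_force: [1.2, 0.5, -1.7]
finger_gap: 0.0202
```

Emit:
drive_tool --steps '[[[0.36,0,-0.31,0,0,0,1],[0.46,0,-0.13,0,0,0,1],[0.47,0,0.08,0,0,0,1],[0.4,0,0.27,0,0,0,1],[0.25,0,0.41,0,0,0,1]]]'

```text
clock: 14.45
tool_pos: [0.5438, -0.0305, 0.1406]
ee_rot: [[0.996, 0.002, 0.092], [-0.092, -0.002, 0.996], [0.002, -1.0, -0.001]]
contact_force: [-0.4, -0.0, -1.9]
finger_gap: 0.0204
```

```bash
python3 go.py .5205 -.0188 .142 -5.2
```

```text
t 14.45 pos [ 0.5438 -0.0305  0.1406] gap 0.0204 F [-0.4092 -0.0428 -1.8969] q6 -1.68
d_tool units [-0.9704 -0.0607  0.3805] rot units [ 0.0005 -0.0004  0.0008] | in aligned frame [-0.97   -0.0577  0.3819]
aligned mm off target [24.2505  1.4421 -9.5471] r 26.1 th -21
```

Emit:
drive_tool --steps '[[[0,-0.6,0,0,0,0,1],[0,-0.9,0,0,0,0,1],[0,-0.9,0,0,0,0,1],[0,-0.9,0,0,0,0,1],[0,-0.9,0,0,0,0,1]]]'

```text
clock: 14.87
tool_pos: [0.5427, -0.028, 0.2389]
ee_rot: [[0.996, -0.018, 0.093], [-0.093, 0.005, 0.996], [-0.018, -1.0, 0.003]]
contact_force: [0.7, -0.6, -1.1]
finger_gap: 0.0204
```

Emit:
drive_tool --steps '[[[0,-0.4,0,0,0,0,1],[0,0,0,0,0,0,1]]]'

```text
clock: 15.03
tool_pos: [0.546, -0.0282, 0.254]
ee_rot: [[0.996, -0.011, 0.093], [-0.093, 0.004, 0.996], [-0.011, -1.0, 0.003]]
contact_force: [0.6, -0.6, -1.5]
finger_gap: 0.0203
```

```bash
python3 go.py .498 -.4336 .26 -5.2;  python3 - <<'E'
from h import *
for n,w in(("scene",(250,100,410,250)),):
    im=bot.read_camera(n)[:,:,::-1]; cv2.imwrite(f"pics/g6{n}.png",cv2.resize(im[w[1]:w[3],w[0]:w[2]],None,fx=4,fy=4,interpolation=cv2.INTER_CUBIC))
E
```

```text
t 15.03 pos [ 0.546  -0.0282  0.254 ] gap 0.0203 F [ 0.5512 -0.5537 -1.5346] q6 -1.68
d_tool units [ -0.4111  -0.2831 -16.3229] rot units [-0.0009 -0.0007 -0.0036] | in aligned frame [ -0.4421  -0.2397 -16.3228]
aligned mm off target [ 11.0524   5.9916 408.0697] r 408.2 th 88
```

View pics/g6scene.png

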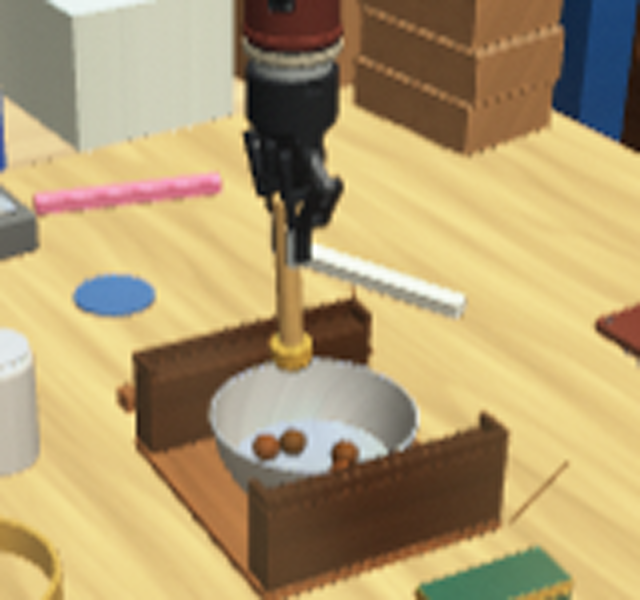

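Emit:
drive_tool --steps '[[[-0.03,-0.08,-1,0,0,-0.002,1],[-0.03,-0.08,-1,0,0,0,1],[-0.03,-0.08,-1,0,0,0,1],[-0.03,-0.03,-1,0,0,0,1],[-0.03,-0.03,-1,0,0,0,1]]]'

```text
clock: 15.5
tool_pos: [0.5283, -0.15, 0.2506]
ee_rot: [[0.996, -0.016, 0.084], [-0.084, 0.01, 0.996], [-0.017, -1.0, 0.009]]
contact_force: [0.7, -0.5, -1.3]
finger_gap: 0.0201
```

Emit:
drive_tool --steps '[[[-0.03,-0.03,-1,0,0,0,1],[-0.03,-0.03,-1,0,0,0,1],[-0.03,-0.03,-1,0,0,0,1],[-0.03,-0.03,-1,0,0,0,1],[-0.03,-0.03,-1,0,0,0,1]]]'

```text
clock: 15.92
tool_pos: [0.5092, -0.2778, 0.2409]
ee_rot: [[0.996, -0.03, 0.084], [-0.084, 0.02, 0.996], [-0.031, -0.999, 0.017]]
contact_force: [0.2, 0.1, -1.3]
finger_gap: 0.0203
```

```bash
python3 go.py .498 -.4336 .26 -5.2
```

```text
t 15.92 pos [ 0.5092 -0.2778  0.2409] gap 0.0203 F [ 0.2477  0.0667 -1.2532] q6 -2.12
d_tool units [ 0.0522 -0.8709 -6.2343] rot units [-0.0054  0.0021 -0.0099] | in aligned frame [ 0.1184 -0.7624 -6.2476]
aligned mm off target [ -2.9602  19.0598 156.19  ] r 156.2 th 91
```

Emit:
drive_tool --steps '[[[0.02,-0.1,-1,-0.0054,0.0021,-0.0099,1],[0.02,-0.05,-1,0,0,0,1],[0.02,0,-1,0,0,0,1],[0.02,0,-1,0,0,0,1],[0.02,0,-1,0,0,0,1]]]'

```text
clock: 16.33
tool_pos: [0.4958, -0.4059, 0.2304]
ee_rot: [[0.996, -0.011, 0.092], [-0.092, 0.011, 0.996], [-0.012, -1.0, 0.01]]
contact_force: [0.9, 0.5, -1.2]
finger_gap: 0.0199
```

Emit:
drive_tool --steps '[[[0,0,-0.7,0,0,0,1],[0,0,0,0,0,0,1],[0,0,0,0,0,0,1]]]'

```text
clock: 16.58
tool_pos: [0.4904, -0.4276, 0.2216]
ee_rot: [[0.995, -0.019, 0.098], [-0.098, 0.018, 0.995], [-0.02, -1.0, 0.016]]
contact_force: [0.3, 0.0, -1.8]
finger_gap: 0.0205
```

```bash
python3 go.py .498 -.4336 .18 -5.2
```

```text
t 16.58 pos [ 0.4904 -0.4276  0.2216] gap 0.0205 F [ 0.3286  0.0368 -1.8497] q6 -2.31
d_tool units [ 0.3592  1.6524 -0.2369] rot units [-0.0051 -0.0023 -0.0065] | in aligned frame [ 0.3239  1.6629 -0.213 ]
aligned mm off target [ -8.0967 -41.5721   5.3242] r 9.7 th 147
```

Emit:
drive_tool --steps '[[[0.36,0.3,-0.24,-0.0051,-0.0023,-0.0065,1],[0,0.5,0,0,0,0,1],[0,0.4,0,0,0,0,1],[0,0,0,0,0,0,1]]]'

```text
clock: 16.92
tool_pos: [0.4974, -0.4302, 0.1838]
ee_rot: [[0.996, -0.005, 0.09], [-0.09, 0.007, 0.996], [-0.006, -1.0, 0.007]]
contact_force: [-0.1, 0.1, -2.9]
finger_gap: 0.0205
```

```bash
python3 go.py .498 -.4336 .127 -5.2
```

```text
t 16.92 pos [ 0.4974 -0.4302  0.1838] gap 0.0205 F [-0.1236  0.083  -2.889 ] q6 -2.31
d_tool units [ 0.0477  2.269  -0.1479] rot units [-0.0021  0.0002 -0.0018] | in aligned frame [ 0.0347  2.2702 -0.1331]
aligned mm off target [ -0.8675 -56.7551   3.3276] r 3.4 th 105
```

Emit:
drive_tool --steps '[[[0.03,0.6,-0.15,-0.002,0,-0.0018,1],[0,0.6,-0.05,0,0,0,1],[0,0.5,0,0,0,0,1],[0,0,0,0,0,0,1]]]'

```text
clock: 17.25
tool_pos: [0.4972, -0.4312, 0.1368]
ee_rot: [[0.996, -0.004, 0.088], [-0.088, 0.005, 0.996], [-0.004, -1.0, 0.004]]
contact_force: [-0.7, 0.0, -1.3]
finger_gap: 0.0202
```

```bash
python3 go.py .498 -.4336 .127 -5.2;python3 - <<'E'
from h import *
for n,w in(("scene",(230,80,330,190)),):
    im=bot.read_camera(n)[:,:,::-1]; cv2.imwrite(f"pics/g7{n}.png",cv2.resize(im[w[1]:w[3],w[0]:w[2]],None,fx=5,fy=5,interpolation=cv2.INTER_CUBIC))
E
```

```text
t 17.25 pos [ 0.4972 -0.4312  0.1368] gap 0.0202 F [-0.6772  0.0017 -1.3036] q6 -2.32
d_tool units [ 0.041   0.3899 -0.0953] rot units [-0.0014  0.001  -0.0013] | in aligned frame [ 0.0397  0.3905 -0.0935]
aligned mm off target [-0.993  -9.7623  2.3384] r 2.5 th 113
```

View pics/g7scene.png

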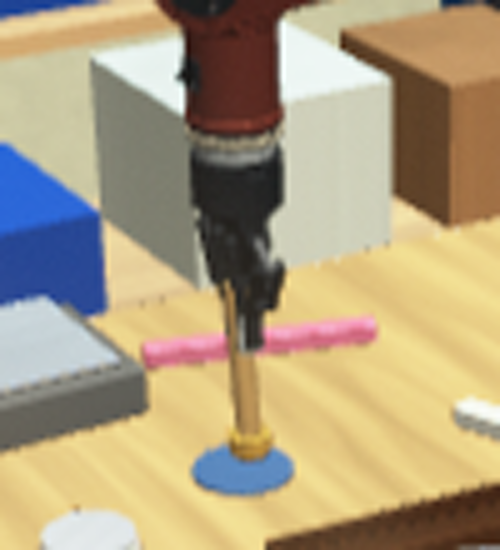

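```bash
cat >> h.py <<'E'
def rayY(n,u,v,y):
    p=CAM[n];R,t,K=p["R"],p["t"],p["camera_matrix"]
    c=-R.T@t; d=R.T@np.linalg.solve(K,np.array([u,v,1.]))
    return c+d*(y-c[1])/d[1]
E
python3 - <<'E'
from h import *
f=lambda a,b:(230+(a+.5)/5-.5,80+(b+.5)/5-.5)
for im,P in (("orig standing g1",[(235,297),(241,440),(241,462)]),("now",[(230,285),(249,432),(251,452)])):
    for p in P: print(im,rayY("scene",*f(*p),-.4335))
E
```

```text
orig standing g1 [ 0.5009 -0.4335  0.1684]
orig standing g1 [ 0.5007 -0.4335  0.0327]
orig standing g1 [ 0.5016 -0.4335  0.0111]
now [ 0.5051 -0.4335  0.1803]
now [ 0.4925 -0.4335  0.0382]
now [ 0.4913 -0.4335  0.0181]
```

Emit:
drive_tool --steps '[[[0,0,-0.1,0,0.001,-0.0272,1],[0,0,-0.05,0,0,0,1],[0,0,0,0,0,0,1]]]'

```text
clock: 17.55
tool_pos: [0.4977, -0.4344, 0.1382]
ee_rot: [[0.993, 0.083, 0.09], [-0.09, -0.003, 0.996], [0.082, -0.997, 0.005]]
contact_force: [0.0, -0.1, -1.4]
finger_gap: 0.0204
```

```bash
python3 go.py .498 -.4336 .127 -5.2;python3 - <<'E'
from h import *
for n,w in(("scene",(230,80,330,190)),):
    im=bot.read_camera(n)[:,:,::-1]; cv2.imwrite(f"pics/g8{n}.png",cv2.resize(im[w[1]:w[3],w[0]:w[2]],None,fx=5,fy=5,interpolation=cv2.INTER_CUBIC))
E
```

```text
t 17.55 pos [ 0.4977 -0.4344  0.1382] gap 0.0204 F [ 0.0078 -0.1147 -1.3797] q6 -2.37
d_tool units [-0.0268  0.4478  0.0317] rot units [-0.0015  0.0002  0.0263] | in aligned frame [0.0103 0.4483 0.0338]
aligned mm off target [ -0.2563 -11.2085  -0.8458] r 0.9 th -107
```

View pics/g8scene.png

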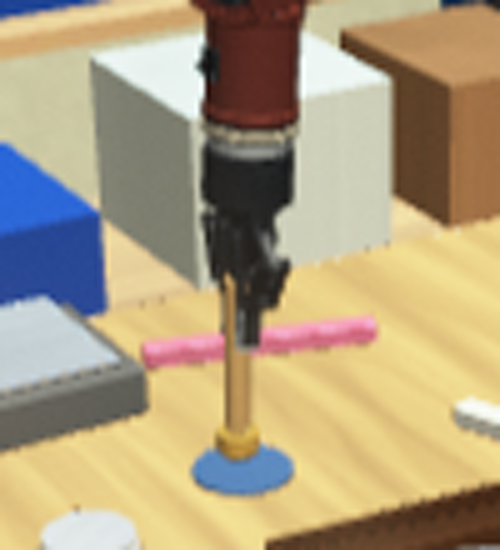

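Emit:
drive_tool --steps '[[[-0.04,0.22,0,0,0,0,1],[-0.02,0.1,0,0,0,0,1],[0,0,0,0,0,0,1]]]'

```text
clock: 17.85
tool_pos: [0.4983, -0.4355, 0.1321]
ee_rot: [[0.993, 0.082, 0.089], [-0.089, -0.006, 0.996], [0.082, -0.997, 0.002]]
contact_force: [-0.1, -0.7, -1.0]
finger_gap: 0.0202
```

```bash
python3 go.py .498 -.4336 .127 -5.2
```

```text
t 17.85 pos [ 0.4983 -0.4355  0.1321] gap 0.0202 F [-0.1435 -0.7338 -0.9761] q6 -2.37
d_tool units [-0.0369  0.2035  0.0746] rot units [-0.0005  0.0005  0.0261] | in aligned frame [-0.0202  0.2057  0.0749]
aligned mm off target [ 0.504  -5.1428 -1.8716] r 1.9 th -75
```

Emit:
drive_tool --steps '[[[-0.03,0.1,0.08,0,0,0,1],[-0.01,0.08,0.02,0,0,0,1],[0,0,0,0,0,0,1]]]'

```text
clock: 18.1
tool_pos: [0.4987, -0.4328, 0.1274]
ee_rot: [[0.993, 0.081, 0.088], [-0.088, -0.006, 0.996], [0.082, -0.997, 0.001]]
contact_force: [-0.2, -0.5, -0.7]
finger_gap: 0.0202
```

```bash
python3 go.py .498 -.4336 .127 -5.2
```

```text
t 18.1 pos [ 0.4987 -0.4328  0.1274] gap 0.0202 F [-0.1931 -0.4538 -0.7303] q6 -2.37
d_tool units [-0.0276  0.0132 -0.0347] rot units [-0.0004  0.0008  0.026 ] | in aligned frame [-0.0263  0.0155 -0.0347]
aligned mm off target [ 0.6578 -0.3866  0.8679] r 1.1 th 53
```

Emit:
drive_tool --steps '[[[-0.02,0.08,0,0,0,0,1],[0,0.03,0,0,0,0,1]]]'

```text
clock: 18.27
tool_pos: [0.4986, -0.4326, 0.1244]
ee_rot: [[0.993, 0.081, 0.088], [-0.088, -0.006, 0.996], [0.081, -0.997, 0.001]]
contact_force: [-1.2, 0.5, -1.7]
finger_gap: 0.0204
```

Emit:
drive_tool --steps '[[[0,0.05,0,0,0,0,1],[0,0.03,0,0,0,0,1]]]'

```text
clock: 18.43
tool_pos: [0.4994, -0.4328, 0.1242]
ee_rot: [[0.993, 0.082, 0.088], [-0.087, -0.007, 0.996], [0.082, -0.997, 0.001]]
contact_force: [-1.5, 2.0, 2.1]
finger_gap: 0.0201
```

Emit:
drive_tool --steps '[[[0,0,0,0,0,0,0.2],[0,0,0,0,0,0,0.1],[0,0,0,0,0,0,0],[0,0,0,0,0,0,-0.2],[0,0,0,0,0,0,-0.2]]]'

```text
clock: 18.85
tool_pos: [0.5, -0.4338, 0.1252]
ee_rot: [[0.993, 0.084, 0.088], [-0.088, -0.009, 0.996], [0.085, -0.996, -0.001]]
contact_force: [0.7, 0.0, 0.5]
finger_gap: 0.0512
```

```bash
python3 go.py .498 -.4336 .127 -5.2;python3 - <<'E'
from h import *
for n,w in(("scene",(230,80,330,190)),):
    im=bot.read_camera(n)[:,:,::-1]; cv2.imwrite(f"pics/g9{n}.png",cv2.resize(im[w[1]:w[3],w[0]:w[2]],None,fx=5,fy=5,interpolation=cv2.INTER_CUBIC))
E
```

```text
t 18.85 pos [ 0.5    -0.4338  0.1252] gap 0.0512 F [0.7449 0.0328 0.529 ] q6 -2.37
d_tool units [-0.0743 -0.0797  0.0008] rot units [0.0004 0.0009 0.027 ] | in aligned frame [-0.0807 -0.0731  0.0007]
aligned mm off target [ 2.0184  1.8285 -0.017 ] r 2.0 th -0
```

View pics/g9scene.png

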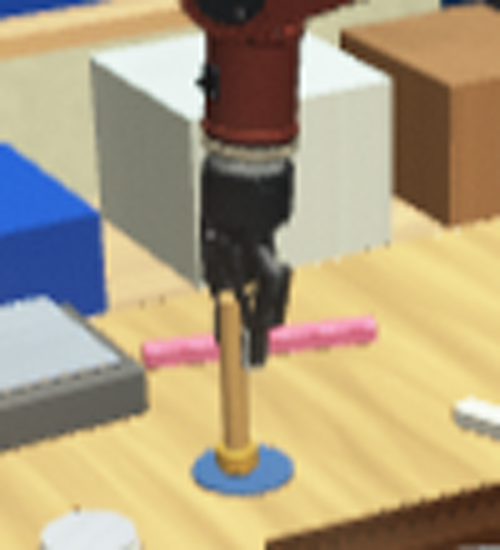

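Emit:
drive_tool --steps '[[[0.04,-0.6,0,0,0,0,-0.2],[0.06,-0.8,0,0,0,0,-0.2],[0.06,-0.8,0,0,0,0,-0.2],[0.08,-1,0,0,0,0,-0.2],[0.08,-1,0,0,0,0,-0.2]]]'

```text
clock: 19.32
tool_pos: [0.4956, -0.4299, 0.224]
ee_rot: [[0.993, 0.073, 0.088], [-0.089, 0.004, 0.996], [0.072, -0.997, 0.01]]
contact_force: [1.0, -0.6, 0.2]
finger_gap: 0.0512
```

Emit:
drive_tool --steps '[[[0,0,0.5,0,0,0.024,-0.2],[0,0,1,0,0,0,-0.2],[0,0,1,0,0,0,-0.2],[0,0,1,0,0,0,-0.2],[0,0,1,0,0,0,-0.2]]]'

```text
clock: 19.73
tool_pos: [0.5074, -0.3229, 0.2325]
ee_rot: [[0.995, 0.003, 0.096], [-0.096, -0.001, 0.995], [0.003, -1.0, -0.001]]
contact_force: [-0.0, 0.7, -0.6]
finger_gap: 0.0513
```

```bash
python3 go.py .498 -.4336 .127 -5.2;python3 - <<'E'
from h import *
for n in("scene","top"):
    im=bot.read_camera(n)[:,:,::-1]; cv2.imwrite(f"pics/h1{n}.png",im)
E
```

```text
t 19.73 pos [ 0.5074 -0.3229  0.2325] gap 0.0513 F [-0.0475  0.6891 -0.5639] q6 -2.17
d_tool units [ 0.0401  4.2238 -4.4405] rot units [ 0.0002 -0.0018  0.001 ] | in aligned frame [ 0.0284  4.2213 -4.4429]
aligned mm off target [  -0.7095 -105.5337  111.0732] r 111.1 th 90
```

View pics/h1top.png

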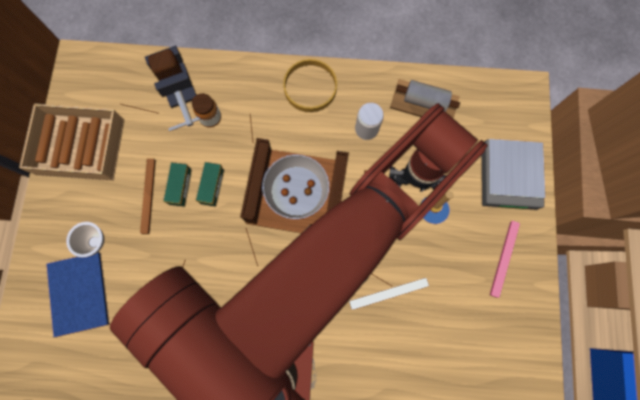

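View pics/h1scene.png

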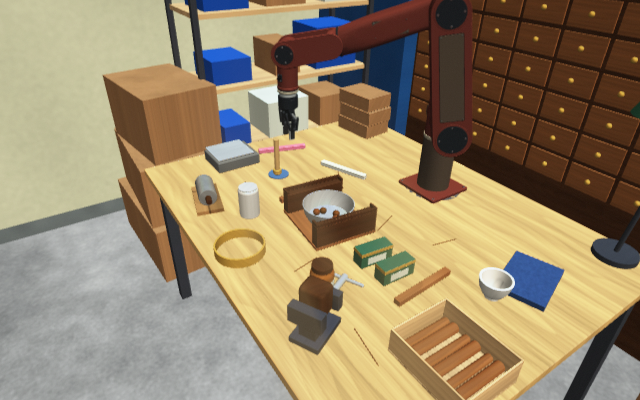

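Emit:
drive_tool --steps '[[[-0.13,0,1,0,0,0,-0.2],[-0.13,0,1,0,0,0,-0.2],[-0.13,0,1,0,0,0,-0.2],[-0.13,0,1,0,0,0,-0.2],[-0.13,0,1,0,0,0,-0.2]]]'

```text
clock: 20.25
tool_pos: [0.503, -0.1967, 0.2324]
ee_rot: [[0.995, 0.004, 0.098], [-0.098, -0.004, 0.995], [0.005, -1.0, -0.003]]
contact_force: [-0.1, -0.3, 1.0]
finger_gap: 0.0514
```

Emit:
drive_tool --steps '[[[-0.13,0,1,0,0,0,-0.2],[-0.13,0,1,0,0,0,-0.2],[-0.13,0,1,0,0,0,-0.2],[-0.13,0,1,0,0,0,-0.2],[-0.13,0,1,0,0,0,-0.2]]]'

```text
clock: 20.67
tool_pos: [0.4992, -0.0688, 0.2324]
ee_rot: [[0.995, 0.007, 0.101], [-0.101, -0.006, 0.995], [0.007, -1.0, -0.006]]
contact_force: [-0.5, -0.5, -0.5]
finger_gap: 0.051
```

Emit:
drive_tool --steps '[[[-0.13,0,1,0,0,0,-0.2],[-0.13,0,1,0,0,0,-0.2],[-0.13,0,1,0,0,0,-0.2],[-0.13,0,1,0,0,0,-0.2],[-0.13,0,1,0,0,0,-0.2]]]'

```text
clock: 21.08
tool_pos: [0.4967, 0.0598, 0.2325]
ee_rot: [[0.994, 0.01, 0.104], [-0.104, -0.009, 0.995], [0.011, -1.0, -0.007]]
contact_force: [0.4, -0.4, -0.3]
finger_gap: 0.0512
```

Emit:
drive_tool --steps '[[[-0.13,0,1,0,0,0,-0.2],[-0.13,0,1,0,0,0,-0.2],[-0.13,0,1,0,0,0,-0.2],[-0.13,0,1,0,0,0,-0.2],[-0.13,0,1,0,0,0,-0.2]]]'

```text
clock: 21.5
tool_pos: [0.4956, 0.1892, 0.2323]
ee_rot: [[0.994, 0.014, 0.107], [-0.107, -0.01, 0.994], [0.015, -1.0, -0.008]]
contact_force: [-1.3, -0.1, -1.1]
finger_gap: 0.0511
```

```bash
python3 go.py .475 .4254 .2 4.2
```

```text
t 21.5 pos [0.4956 0.1892 0.2323] gap 0.0511 F [-1.3015 -0.1262 -1.0912] q6 -1.24
d_tool units [-1.844   1.1871  9.3153] rot units [ 0.0031 -0.0573  0.0045] | in aligned frame [-0.1292  1.2932  9.4814]
aligned mm off target [   3.2302  -32.3306 -237.0338] r 237.1 th -89
```

Emit:
drive_tool --steps '[[[-0.1,0,1,0.0031,-0.029,0.0045,-0.2],[-0.05,0,1,0,-0.027,0,-0.2],[0,0.1,1,0,0,0,-0.2],[0,0.1,1,0,0,0,-0.2],[0,0.1,1,0,0,0,-0.2]]]'

```text
clock: 21.92
tool_pos: [0.4924, 0.3185, 0.2256]
ee_rot: [[0.997, 0.005, -0.076], [0.076, 0.001, 0.997], [0.005, -1.0, 0.001]]
contact_force: [0.3, -0.1, -0.3]
finger_gap: 0.0516
```

Emit:
drive_tool --steps '[[[0,0.1,1,0,0,0,-0.2],[0,0.1,1,0,0,0,-0.2],[0,0.1,1,0,0,0,-0.2],[0,0,0,0,0,0,-0.2],[0,0,0,0,0,0,-0.2]]]'

```text
clock: 22.33
tool_pos: [0.4883, 0.3996, 0.2165]
ee_rot: [[0.997, 0.006, -0.079], [0.079, 0.001, 0.997], [0.006, -1.0, 0.001]]
contact_force: [0.3, 0.4, -0.2]
finger_gap: 0.0511
```

```bash
python3 go.py .475 .4254 .1 4.2
python3 - <<'E'
from h import *
for n in("scene","top"):
    im=bot.read_camera(n)[:,:,::-1]; cv2.imwrite(f"pics/h2{n}.png",im)
E
```

```text
t 22.33 pos [0.4883 0.3996 0.2165] gap 0.0511 F [ 0.2912  0.415  -0.1852] q6 -1.09
d_tool units [-0.4749  4.657   1.0656] rot units [-0.0002  0.0018  0.0019] | in aligned frame [-0.4536  4.6589  1.0666]
aligned mm off target [  11.3412 -116.4721  -26.6653] r 29.0 th -67
```

View pics/h2top.png

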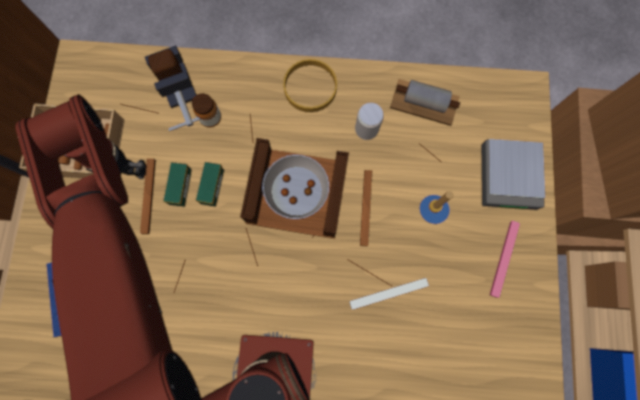

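View pics/h2scene.png

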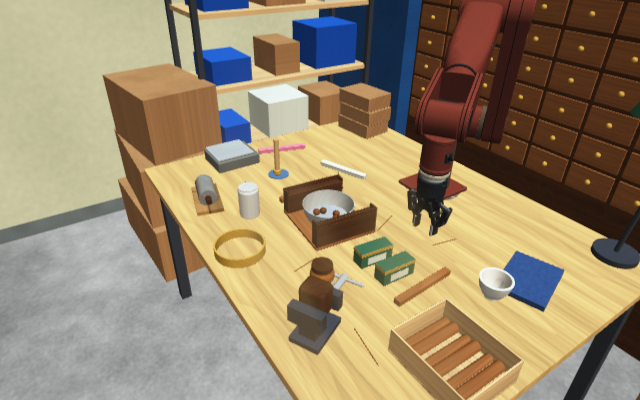

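Run:
```python
from h import *
import m2
m2.load("pics/h2top.png")
for roi in((135,150,160,245),(350,160,380,250)):
    for c in m2.cont(m2.rng((0,128,0),(18,255,145),roi)): print("bar",m2.rectw(c,.02))
n,w="top",(410,180,470,230)
im=cv2.imread("pics/h2top.png"); im=cv2.resize(im,None,fx=4,fy=4,interpolation=cv2.INTER_CUBIC)
for z,r in((.006,.045),(.028,.019),(.171,.011)):
    P=[(proj(n,(.4978+r*np.cos(t),-.4335+r*np.sin(t),z))+.5)*4-.5 for t in np.linspace(0,6.28,40)]
    cv2.polylines(im,[np.round(P).astype(np.int32)],True,(0,255,0),1)
cv2.imwrite(f"pics/h2st.png",cv2.resize(im[4*w[1]:4*w[3],4*w[0]:4*w[2]],None,fx=2.5,fy=2.5))
```

```text
bar c=(474.5,422.9) L=230.8 W=31.0 ang=4.6
bar c=(485.6,-227.8) L=229.7 W=26.2 ang=-0.4
```

View pics/h2st.png

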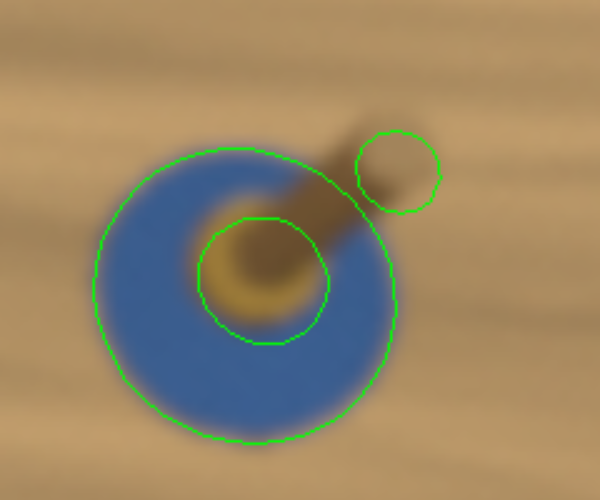

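Emit:
drive_tool --steps '[[[-0.25,0.3,0.6,0,0.0018,0.0019,-0.2],[-0.2,0.6,0.45,0,0,0,-0.2],[0,0.9,0,0,0,0,-0.2],[0,0.9,0,0,0,0,-0.2],[0,0.6,0,0,0,0,-0.2]]]'

```text
clock: 22.85
tool_pos: [0.4804, 0.4225, 0.1364]
ee_rot: [[0.998, 0.01, -0.066], [0.066, 0.006, 0.998], [0.011, -1.0, 0.005]]
contact_force: [0.3, -0.7, -0.1]
finger_gap: 0.0512
```

```bash
python3 go.py .475 .4254 .1 4.2
```

```text
t 22.85 pos [0.4804 0.4225 0.1364] gap 0.0512 F [ 0.2907 -0.7196 -0.1433] q6 -1.04
d_tool units [-0.2246  1.453   0.1225] rot units [-0.0017 -0.0022  0.0035] | in aligned frame [-0.2079  1.4547  0.1317]
aligned mm off target [  5.1986 -36.3665  -3.2914] r 6.2 th -32
```

Emit:
drive_tool --steps '[[[-0.22,0.6,0.12,-0.001,-0.002,0.003,-0.2],[0,0.8,0,0,0,0,-0.2],[0,0.8,0,0,0,0,-0.2],[0,0.8,0,0,0,0,-0.2],[0,0.5,0,0,0,0,-0.2]]]'

```text
clock: 23.27
tool_pos: [0.4732, 0.422, 0.0409]
ee_rot: [[0.997, -0.002, -0.071], [0.071, -0.001, 0.997], [-0.002, -1.0, -0.0]]
contact_force: [-0.3, -0.1, -0.1]
finger_gap: 0.0511
```

```bash
python3 go.py .475 .4256 .018 4.4
```

```text
t 23.27 pos [0.4732 0.422  0.0409] gap 0.0511 F [-0.3425 -0.0909 -0.0782] q6 -1.04
d_tool units [0.086  0.9169 0.1392] rot units [ 0.0001 -0.0018 -0.0007] | in aligned frame [0.0848 0.9171 0.1383]
aligned mm off target [ -2.12   -22.9287  -3.4584] r 4.1 th -122
```

Emit:
drive_tool --steps '[[[0.08,0.4,0.16,0,-0.0018,0,-0.2],[0,0.35,0,0,0,0,-0.2],[0,0.05,0,0,0,0,-0.2],[0,0,0,0,0,0,-0.2]]]'

```text
clock: 23.6
tool_pos: [0.4717, 0.4231, 0.0141]
ee_rot: [[0.997, -0.009, -0.076], [0.076, -0.006, 0.997], [-0.01, -1.0, -0.005]]
contact_force: [0.3, 0.2, 1.4]
finger_gap: 0.0514
```

```bash
python3 go.py .475 .4256 .018 4.4
python3 - <<'E'
from h import *
im=bot.read_camera("scene")[:,:,::-1]; cv2.imwrite("pics/h3.png",cv2.resize(im[200:320,370:490],None,fx=5,fy=5,interpolation=cv2.INTER_CUBIC))
E
```

```text
t 23.6 pos [0.4717 0.4231 0.0141] gap 0.0514 F [0.3108 0.1508 1.3671] q6 -1.04
d_tool units [ 0.136  -0.1563  0.0906] rot units [ 0.0016 -0.0002 -0.0031] | in aligned frame [ 0.1375 -0.1545  0.0913]
aligned mm off target [-3.4382  3.8636 -2.2821] r 4.1 th -146
```

View pics/h3.png

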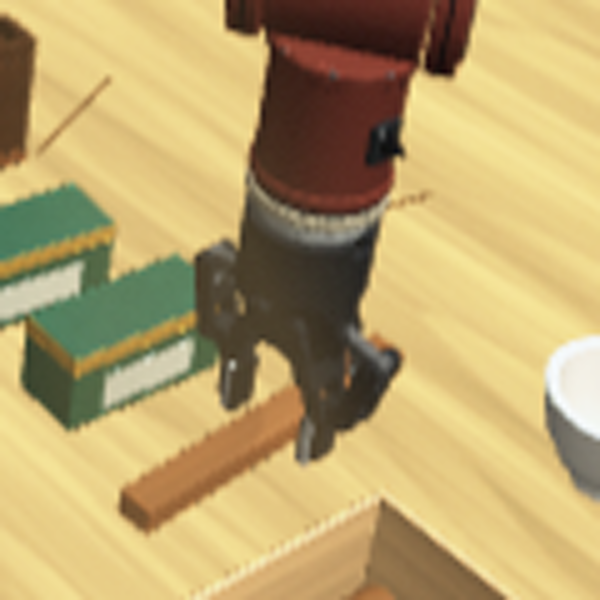

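Emit:
drive_tool --steps '[[[0.13,-0.25,0.09,0.001,0,-0.003,-0.2],[0,-0.05,0,0,0,0,0.3],[0,0,0,0,0,0,1],[0,0,0,0,0,0,1],[0,0,0,0,0,0,1]]]' --grip_force 70

```text
clock: 24.07
tool_pos: [0.4775, 0.4272, 0.0271]
ee_rot: [[0.997, 0.006, -0.076], [0.076, 0.002, 0.997], [0.006, -1.0, 0.002]]
contact_force: [0.8, -0.7, -0.8]
finger_gap: 0.022
```

```bash
python3 go.py .475 .4256 .018 4.4
```

```text
t 24.07 pos [0.4775 0.4272 0.0271] gap 0.022 F [ 0.8407 -0.734  -0.8243] q6 -1.04
d_tool units [-0.107   0.3639 -0.0575] rot units [-0.0005 -0.0002  0.0021] | in aligned frame [-0.1046  0.3647 -0.0568]
aligned mm off target [ 2.6159 -9.118   1.4212] r 3.0 th 29
```

Emit:
drive_tool --steps '[[[0,0,0,0,0,0,0],[0,0,0,0,0,0,-0.1],[-0.1,0.25,0,0,0,0,-0.1],[0,0.12,0,0,0,0,-0.1],[0,0,0,0,0,0,-0.1]]]'

```text
clock: 24.48
tool_pos: [0.4756, 0.4277, 0.0183]
ee_rot: [[0.997, 0.009, -0.076], [0.076, 0.004, 0.997], [0.009, -1.0, 0.003]]
contact_force: [-0.1, -0.8, -0.2]
finger_gap: 0.0467
```

```bash
python3 go.py .475 .4256 .018 4.4
```

```text
t 24.48 pos [0.4756 0.4277 0.0183] gap 0.0467 F [-0.0605 -0.8359 -0.2166] q6 -1.04
d_tool units [-0.0307  0.0116 -0.0802] rot units [-0.001  -0.0002  0.0028] | in aligned frame [-0.0307  0.0121 -0.0801]
aligned mm off target [ 0.7664 -0.3021  2.0028] r 2.1 th 69
```

Emit:
drive_tool --steps '[[[0,0,0,-0.0008,0,0.002,0.6],[0,0,0,0,0,0,1],[0,0,0,0,0,0,1],[0,0,0,0,0,0,1]]]'

```text
clock: 24.82
tool_pos: [0.4752, 0.4274, 0.0176]
ee_rot: [[0.997, 0.001, -0.076], [0.076, -0.0, 0.997], [0.001, -1.0, -0.0]]
contact_force: [-1.0, 0.2, -0.3]
finger_gap: 0.022
```

```bash
python3 go.py .475 .4256 .018 4.4
```

```text
t 24.82 pos [0.4752 0.4274 0.0176] gap 0.022 F [-0.982   0.1668 -0.2834] q6 -1.04
d_tool units [-0.0141 -0.0171 -0.0721] rot units [ 0.0001 -0.0003  0.0002] | in aligned frame [-0.0142 -0.0171 -0.072 ]
aligned mm off target [0.354  0.4281 1.8012] r 1.8 th 79
```

Emit:
drive_tool --steps '[[[0,-0.8,0,0,0,0,1],[0,-1,0,0,0,0,1],[0,-1,0,0,0,0,1],[0,-1,0,0,0,0,1],[0,-1,0,0,0,0,1]]]'

```text
clock: 25.23
tool_pos: [0.4693, 0.4232, 0.1307]
ee_rot: [[0.997, -0.016, -0.076], [0.076, -0.012, 0.997], [-0.017, -1.0, -0.011]]
contact_force: [-0.0, -0.1, -1.2]
finger_gap: 0.0222
```

Emit:
drive_tool --steps '[[[0,-1,0,0,0,0,1],[0,-1,0,0,0,0,1],[0.3,-0.2,-0.8,0,0.038,0,1],[0.3,0,-0.8,0,0.038,0,1],[0.3,0,-0.8,0,0.038,0,1]]]'

```text
clock: 25.65
tool_pos: [0.4914, 0.3671, 0.1961]
ee_rot: [[0.959, -0.007, 0.283], [-0.283, -0.005, 0.959], [-0.005, -1.0, -0.006]]
contact_force: [0.3, 0.7, -0.8]
finger_gap: 0.0223
```

```bash
python3 go.py .5449 -.0213 .18 -95.2
python3 - <<'E'
from h import *
im=bot.read_camera("scene")[:,:,::-1]; cv2.imwrite("pics/h4.png",cv2.resize(im[130:320,300:490],None,fx=3.1,fy=3.1,interpolation=cv2.INTER_CUBIC))
E
```

```text
t 25.65 pos [0.4914 0.3671 0.1961] gap 0.0223 F [ 0.3217  0.7216 -0.7873] q6 -0.77
d_tool units [  6.4563   0.6991 -14.2873] rot units [ 0.0029  0.4374 -0.0001] | in aligned frame [15.2764  0.6436  3.5377]
aligned mm off target [-381.9108  -16.0892  -88.4421] r 392.0 th -167
```

View pics/h4.png

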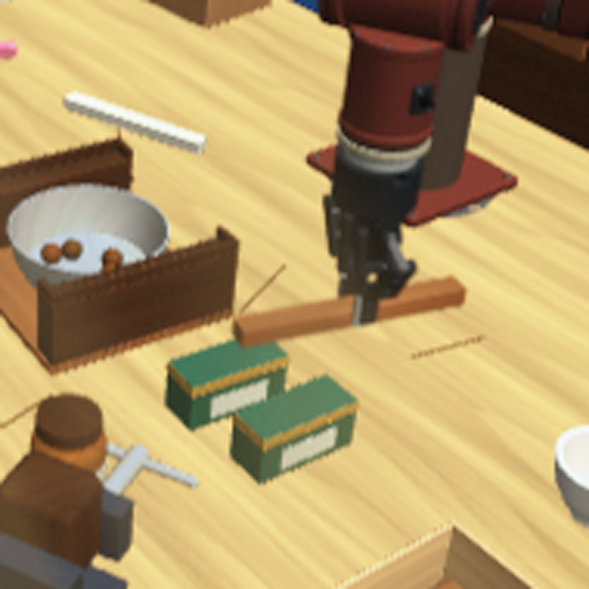

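Emit:
drive_tool --steps '[[[0.35,0,-0.9,0,0.039,0,1],[0.5,0,-0.85,0,0.039,0,1],[0.6,0,-0.8,0,0.039,0,1],[0.7,0,-0.7,0,0.039,0,1],[0.8,0,-0.6,0,0.039,0,1]]]'

```text
clock: 26.12
tool_pos: [0.5054, 0.2381, 0.1954]
ee_rot: [[0.614, -0.009, 0.789], [-0.79, -0.006, 0.614], [-0.0, -1.0, -0.011]]
contact_force: [-0.4, 0.5, -0.8]
finger_gap: 0.0224
```

Emit:
drive_tool --steps '[[[0.85,0,-0.5,0,0.039,0,1],[0.9,0,-0.4,0,0.039,0,1],[0.95,0,-0.3,0,0.039,0,1],[1,0,-0.15,0,0.039,0,1],[1,0,-0.05,0,0.039,0,1]]]'

```text
clock: 26.53
tool_pos: [0.5187, 0.1086, 0.1942]
ee_rot: [[0.036, -0.011, 0.999], [-0.999, -0.007, 0.035], [0.006, -1.0, -0.012]]
contact_force: [0.8, 0.1, -0.7]
finger_gap: 0.0223
```

```bash
python3 go.py .5449 -.0213 .18 -95.2
```

```text
t 26.53 pos [0.5187 0.1086 0.1942] gap 0.0223 F [ 0.8172  0.1184 -0.6999] q6 0.03
d_tool units [5.2278 0.5915 0.8683] rot units [0.0036 0.0402 0.0022] | in aligned frame [5.0812 0.5687 1.5136]
aligned mm off target [-127.0312  -14.2163  -37.8392] r 132.5 th -163
```

Emit:
drive_tool --steps '[[[1,0,0.25,0.0036,0.036,0.0022,1],[1,0,0.25,0,0,0,1],[1,0,0.25,0,0,0,1],[1,0,0.25,0,0,0,1],[0.7,0,0.3,0,0,0,1]]]'

```text
clock: 26.95
tool_pos: [0.5425, -0.0172, 0.1927]
ee_rot: [[-0.089, -0.002, 0.996], [-0.996, 0.0, -0.089], [0.0, -1.0, -0.002]]
contact_force: [-0.1, 0.4, -2.5]
finger_gap: 0.0223
```

Emit:
drive_tool --steps '[[[0,0,0,0,0,0,1],[0,0,0,0,0,0,1]]]'

```text
clock: 27.12
tool_pos: [0.5428, -0.0212, 0.1921]
ee_rot: [[-0.093, -0.003, 0.996], [-0.996, -0.001, -0.093], [0.001, -1.0, -0.003]]
contact_force: [0.1, 0.2, -1.2]
finger_gap: 0.0223
```

```bash
python3 go.py .5449 -.0213 .18 -95.2
```

```text
t 27.12 pos [ 0.5428 -0.0212  0.1921] gap 0.0223 F [ 0.106   0.2106 -1.1814] q6 -0.09
d_tool units [-0.0042  0.4834  0.0849] rot units [ 0.0008 -0.0007  0.0003] | in aligned frame [-0.0036  0.4836  0.0837]
aligned mm off target [  0.0895 -12.0912  -2.0922] r 2.1 th -88
```

Emit:
drive_tool --steps '[[[0,0.5,0.08,0,0,0,1],[0,0.7,0,0,0,0,1],[0,0.7,0,0,0,0,1],[0,0.5,0,0,0,0,1],[0,0.1,0,0,0,0,1]]]'

```text
clock: 27.53
tool_pos: [0.5447, -0.0173, 0.1252]
ee_rot: [[-0.089, -0.001, 0.996], [-0.996, 0.0, -0.089], [-0.0, -1.0, -0.001]]
contact_force: [0.0, 0.5, -1.7]
finger_gap: 0.022
```

```bash
python3 go.py .5449 -.0213 .111 -95.2;python3 - <<'E'
from h import *
im=bot.read_camera("scene")[:,:,::-1]; cv2.imwrite("pics/h5.png",cv2.resize(im[130:260,260:400],None,fx=4,fy=4,interpolation=cv2.INTER_CUBIC))
E
```

```text
t 27.53 pos [ 0.5447 -0.0173  0.1252] gap 0.022 F [ 0.0427  0.4853 -1.7147] q6 -0.09
d_tool units [0.1584 0.5663 0.0245] rot units [ 0.0003  0.0006 -0.0001] | in aligned frame [0.1581 0.5664 0.0242]
aligned mm off target [ -3.9536 -14.1596  -0.6058] r 4.0 th -171
```

View pics/h5.png

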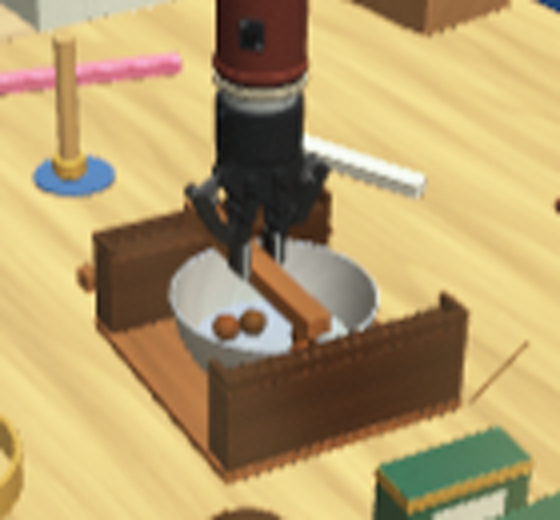

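Run:
```python
from h import *
a=np.radians(-5.2);c=np.array([.520,-.019])
for p,z in(((328,318),.127),((300,338),.127),((318,340),.108)):
    X=ray("scene",260+(p[0]+.5)/4-.5,130+(p[1]+.5)/4-.5,z);d=X[:2]-c
    print(X,"stand",d[0]*np.cos(a)+d[1]*np.sin(a),-d[0]*np.sin(a)+d[1]*np.cos(a))
```

```text
[0.5474 0.0955 0.127 ] stand 0.016952798013933137 0.11655129046038641
[0.5845 0.1073 0.127 ] stand 0.05274749033129142 0.13161090730625244
[0.5567 0.0952 0.108 ] stand 0.026148467039728056 0.11708412615360954
```

Emit:
drive_tool --steps '[[[0.17,0.15,0.02,0,0.0006,0,1],[0.05,0.2,0,0,0,0,1],[0,0.1,0,0,0,0,1],[0,0.04,0,0,0,0,1]]]'

```text
clock: 27.92
tool_pos: [0.545, -0.0213, 0.1128]
ee_rot: [[-0.087, -0.0, 0.996], [-0.996, 0.001, -0.087], [-0.001, -1.0, -0.0]]
contact_force: [0.3, 0.1, -0.4]
finger_gap: 0.0224
```

```bash
python3 go.py .5449 -.0213 .111 -95.2
```

```text
t 27.92 pos [ 0.545  -0.0213  0.1128] gap 0.0224 F [ 0.3034  0.0684 -0.3668] q6 -0.1
d_tool units [ 0.0015  0.0701 -0.0053] rot units [ 0.0001  0.001  -0.0002] | in aligned frame [ 0.0015  0.0701 -0.0053]
aligned mm off target [-0.0369 -1.7517  0.1334] r 0.1 th 105
```

Emit:
drive_tool --steps '[[[0,0.06,0,0,0,0,1],[0,0.04,0,0,0,0,1],[0,0.04,0,0,0,0,1]]]'

```text
clock: 28.17
tool_pos: [0.546, -0.0215, 0.1102]
ee_rot: [[-0.088, 0.002, 0.996], [-0.996, 0.0, -0.088], [-0.001, -1.0, 0.002]]
contact_force: [0.3, -0.6, -1.0]
finger_gap: 0.0226
```

Emit:
drive_tool --steps '[[[0,0.06,0,0,0.0005,0,1],[0,0.05,0,0,0,0,1],[0,0,0,0,0,0,1]]]'

```text
clock: 28.42
tool_pos: [0.5465, -0.0216, 0.1101]
ee_rot: [[-0.089, 0.003, 0.996], [-0.996, 0.0, -0.089], [-0.0, -1.0, 0.003]]
contact_force: [-0.5, -0.6, -1.0]
finger_gap: 0.0223
```

Emit:
drive_tool --steps '[[[-0.02,0.1,-0.03,0,0,0,1],[0,0.04,0,0,0,0,1]]]'

```text
clock: 28.58
tool_pos: [0.5472, -0.0216, 0.1096]
ee_rot: [[-0.089, 0.006, 0.996], [-0.996, -0.001, -0.089], [0.001, -1.0, 0.006]]
contact_force: [-3.1, 1.3, 3.1]
finger_gap: 0.0221
```

Emit:
drive_tool --steps '[[[0,0,0,0,0,0,0.4],[0,0,0,0,0,0,0.15],[0,0,0,0,0,0,0.15],[0,-0.4,0,0,0,0,0.15],[0,-0.8,0,0,0,0,0.15]]]'

```text
clock: 29.0
tool_pos: [0.5446, -0.0212, 0.1366]
ee_rot: [[-0.09, -0.0, 0.996], [-0.996, 0.0, -0.09], [-0.0, -1.0, -0.0]]
contact_force: [-0.9, 0.1, -0.9]
finger_gap: 0.0362
```

Emit:
drive_tool --steps '[[[0,-0.8,0,0,0,0,0.1],[0,-1,0,0,0,0,0],[0,-1,0,0,0,0,-0.2],[-0.9,0,-0.4,0,0,0,-0.2],[-1,0,-0.4,0,0,0,-0.2]]]'

```text
clock: 29.42
tool_pos: [0.5313, 0.025, 0.2162]
ee_rot: [[-0.095, 0.006, 0.995], [-0.995, -0.002, -0.095], [0.002, -1.0, 0.006]]
contact_force: [0.1, 0.4, -0.0]
finger_gap: 0.0511
```

Emit:
drive_tool --steps '[[[-1,0,0,0,0,0,-0.2],[-1,0,0,0,0,0,-0.2],[-1,0,0,0,0,0,-0.2],[-1,0,0,0,0,0,-0.2],[-1,0,0,0,0,0,-0.2]]]'

```text
clock: 29.83
tool_pos: [0.5438, 0.1539, 0.2226]
ee_rot: [[-0.099, 0.014, 0.995], [-0.995, -0.002, -0.099], [0.001, -1.0, 0.014]]
contact_force: [-0.3, 0.2, -1.0]
finger_gap: 0.0512
```

```bash
python3 go.py .485 -.2295 .2 -0.5
python3 - <<'E'
from h import *
for n in("scene","top"):
    im=bot.read_camera(n)[:,:,::-1]; cv2.imwrite(f"pics/h6{n}.png",im)
E
```

```text
t 29.83 pos [0.5438 0.1539 0.2226] gap 0.0512 F [-0.3076  0.2052 -1.0156] q6 0.24
d_tool units [15.493   0.9059 -0.8374] rot units [-0.0032 -0.5287  0.0039] | in aligned frame [ -2.2183   0.9058 -15.3563]
aligned mm off target [ 55.4572 -22.645  383.9066] r 387.9 th 82
```

View pics/h6top.png

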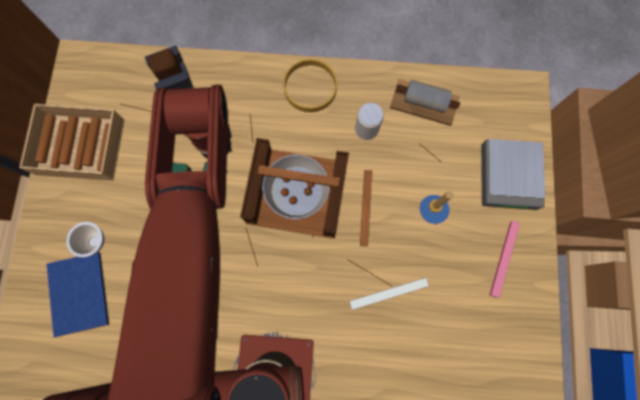

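```bash
cat > barm.py <<'E'
import sys
from h import *
import m2
def run(f,roi,z,hi=(18,255,145)):
    m2.load(f)
    im=m2.im4[4*roi[1]:4*roi[3],4*roi[0]:4*roi[2]]
    cv2.imwrite("pics/crop.png",cv2.resize(im,None,fx=min(780/im.shape[1],580/im.shape[0]),fy=min(780/im.shape[1],580/im.shape[0])))
    for c in m2.cont(m2.rng((0,128,0),hi,roi)): print("bar",m2.rectw(c,z))
E
python3 - <<'E'
from barm import *
run("pics/h6top.png",(350,160,380,250),.02)
run("pics/h6top.png",(240,130,355,240),.112)
E
```

```text
bar c=(485.3,-228.7) L=226.4 W=24.8 ang=-0.8
bar c=(508.5,-18.5) L=265.8 W=251.0 ang=84.7
```

View pics/crop.png

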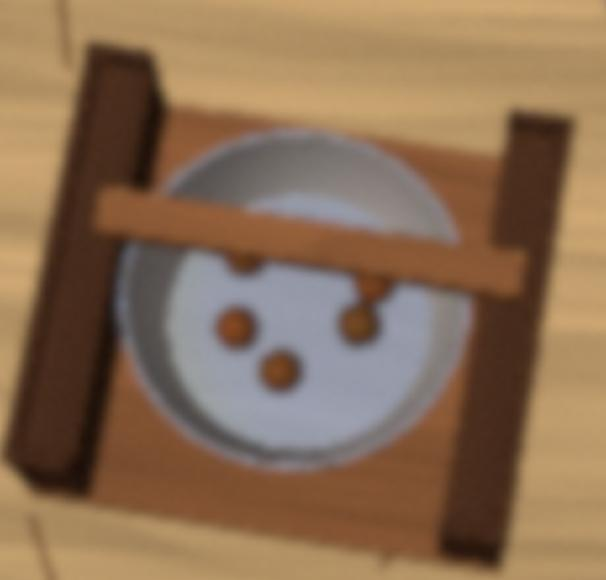

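```bash
cat > corners.py <<'E'
from h import *
def stand(P,z,roi0=(240,130),s=5.272,c=(.520,-.019),a=-5.2):
    a=np.radians(a);out=[]
    for p in P:
        X=ray("top",roi0[0]+p[0]/s-.5,roi0[1]+p[1]/s-.5,z); d=X[:2]-np.array(c)
        out.append([d[0]*np.cos(a)+d[1]*np.sin(a),-d[0]*np.sin(a)+d[1]*np.cos(a)])
    o=np.array(out)*1000; print(np.round(o,1),"mean",o.mean(0).round(1)); return o
E
python3 -c "
from corners import *
stand([(98,187),(527,250),(520,297),(95,230)],.112)"
```

```text
[[  35.6  111.6]
 [  38.4 -120.1]
 [  12.3 -120.4]
 [  11.9  108.6]] mean [24.5 -5.1]
```

Emit:
drive_tool --steps '[[[1,0,0,0,-0.039,0,-0.2],[0.98,0,-0.15,0,-0.039,0,-0.2],[0.95,0,-0.3,0,-0.039,0,-0.2],[0.9,0,-0.4,0,-0.039,0,-0.2],[0.85,0,-0.5,0,-0.039,0,-0.2]]]'

```text
clock: 30.35
tool_pos: [0.5271, 0.0329, 0.2243]
ee_rot: [[0.508, 0.015, 0.861], [-0.861, -0.001, 0.508], [0.008, -1.0, 0.013]]
contact_force: [0.3, -1.0, 0.2]
finger_gap: 0.0511
```

Emit:
drive_tool --steps '[[[0.8,0,-0.6,0,-0.039,0,-0.2],[0.7,0,-0.7,0,-0.039,0,-0.2],[0.6,0,-0.8,0,-0.039,0,-0.2],[0.5,0,-0.85,0,-0.039,0,-0.2],[0.4,0,-0.9,0,-0.039,0,-0.2]]]'

```text
clock: 30.77
tool_pos: [0.5084, -0.0995, 0.2266]
ee_rot: [[0.915, 0.016, 0.402], [-0.402, -0.003, 0.916], [0.016, -1.0, 0.004]]
contact_force: [0.6, -0.2, 1.0]
finger_gap: 0.0513
```

```bash
python3 go.py .485 -.2300 .15 -0.6
```

```text
t 30.77 pos [ 0.5084 -0.0995  0.2266] gap 0.0513 F [ 0.6217 -0.1548  0.962 ] q6 -1.5
d_tool units [ 1.1927  3.0642 -5.1672] rot units [-0.0002 -0.1284  0.0053] | in aligned frame [-0.8815  3.0648 -5.229 ]
aligned mm off target [ 22.0386 -76.6204 130.7244] r 132.6 th 80
```

Emit:
drive_tool --steps '[[[0.1,0,-1,0,-0.039,0.003,-0.2],[0,0,-1,0,-0.039,0,-0.2],[-0.1,0,-1,0,-0.039,0,-0.2],[-0.15,0.2,-1,0,-0.01,0,-0.2],[-0.15,0.3,-0.7,0,0,0,-0.2]]]'

```text
clock: 31.18
tool_pos: [0.475, -0.2249, 0.2181]
ee_rot: [[1.0, 0.011, 0.001], [-0.001, -0.004, 1.0], [0.011, -1.0, -0.004]]
contact_force: [1.2, -0.6, -0.1]
finger_gap: 0.0512
```

Emit:
drive_tool --steps '[[[0,0.3,0,0,0,0,-0.2],[0,0.3,0,0,0,0,-0.2]]]'

```text
clock: 31.35
tool_pos: [0.4735, -0.23, 0.2037]
ee_rot: [[1.0, 0.012, 0.007], [-0.007, -0.007, 1.0], [0.012, -1.0, -0.007]]
contact_force: [0.9, 1.3, -0.5]
finger_gap: 0.0513
```

```bash
python3 go.py .485 -.2300 .10 -0.6
```

```text
t 31.35 pos [ 0.4735 -0.23    0.2037] gap 0.0513 F [ 0.9154  1.2516 -0.5196] q6 -2.17
d_tool units [0.4095 4.1519 0.0318] rot units [0.0022 0.0012 0.0038] | in aligned frame [0.4592 4.1468 0.0047]
aligned mm off target [ -11.4803 -103.6695   -0.1179] r 11.5 th -179
```

Emit:
drive_tool --steps '[[[0.3,0.8,0,0.0022,0.0012,0.0038,-0.1],[0.1,0.8,0,0,0,0,-0.1],[0,0.8,0,0,0,0,-0.1],[0,0.8,0,0,0,0,-0.1],[0,0.5,0,0,0,0,-0.1]]]'

```text
clock: 31.77
tool_pos: [0.4852, -0.2293, 0.1098]
ee_rot: [[1.0, 0.004, 0.012], [-0.012, -0.002, 1.0], [0.004, -1.0, -0.002]]
contact_force: [0.0, -0.6, 0.2]
finger_gap: 0.0467
```

```bash
python3 go.py .485 -.2300 .018 -0.6
```

```text
t 31.77 pos [ 0.4852 -0.2293  0.1098] gap 0.0467 F [ 0.0067 -0.5713  0.2471] q6 -2.15
d_tool units [-0.0226  3.6722 -0.0223] rot units [ 0.0006 -0.0006  0.0013] | in aligned frame [-0.0078  3.6722 -0.0292]
aligned mm off target [  0.1946 -91.8047   0.7299] r 0.8 th 75
```

Emit:
drive_tool --steps '[[[-0.02,0.7,-0.02,0,0,0.001,-0.1],[0,0.8,0,0,0,0,-0.1],[0,0.8,0,0,0,0,-0.1],[0,0.5,0,0,0,0,-0.1],[0,0.1,0,0,0,0,-0.1]]]'

```text
clock: 32.18
tool_pos: [0.4829, -0.2237, 0.0306]
ee_rot: [[1.0, -0.004, 0.009], [-0.009, 0.002, 1.0], [-0.004, -1.0, 0.002]]
contact_force: [-0.1, -0.2, 0.3]
finger_gap: 0.0468
```

```bash
python3 go.py .485 -.2300 .018 -0.6
python3 - <<'E'
from h import *
im=bot.read_camera("scene")[:,:,::-1]; cv2.imwrite("pics/h7.png",cv2.resize(im[110:230,240:380],None,fx=5,fy=5,interpolation=cv2.INTER_CUBIC))
E
```

```text
t 32.18 pos [ 0.4829 -0.2237  0.0306] gap 0.0468 F [-0.1189 -0.159   0.3145] q6 -2.14
d_tool units [ 0.0884  0.5021 -0.2539] rot units [-0.0007  0.0005 -0.0013] | in aligned frame [ 0.0867  0.503  -0.2526]
aligned mm off target [ -2.1664 -12.575    6.3159] r 6.7 th 109
```

View pics/h7.png

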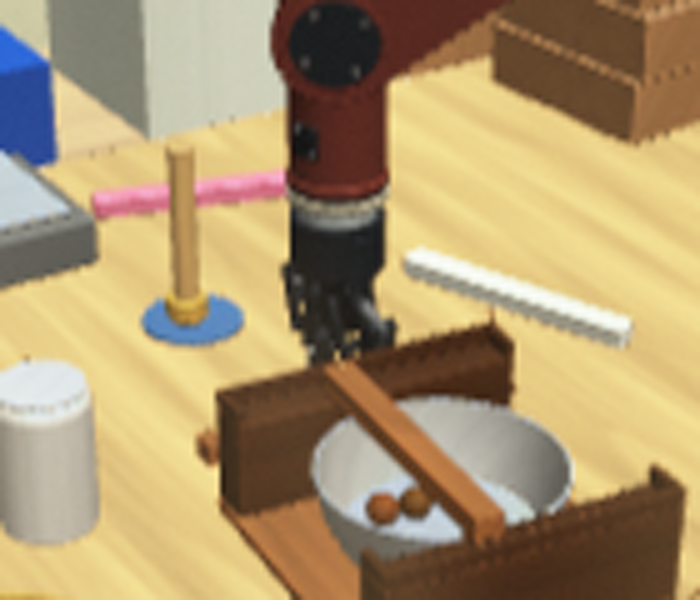

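Emit:
drive_tool --steps '[[[0.08,0.2,-0.24,0,0,-0.001,-0.1],[0,0.2,0,0,0,0,-0.1],[0,0.05,0,0,0,0,-0.1],[0,0,0,0,0,0,-0.1]]]'

```text
clock: 32.57
tool_pos: [0.4868, -0.23, 0.021]
ee_rot: [[1.0, 0.002, 0.008], [-0.008, 0.001, 1.0], [0.002, -1.0, 0.001]]
contact_force: [-0.2, -0.3, -0.6]
finger_gap: 0.0472
```

```bash
python3 go.py .485 -.2295 .018 -0.6
```

```text
t 32.57 pos [ 0.4868 -0.23    0.021 ] gap 0.0472 F [-0.2132 -0.2532 -0.6036] q6 -2.15
d_tool units [-0.0716  0.1206  0.0204] rot units [-0.0002  0.0009  0.0006] | in aligned frame [-0.0715  0.1208  0.0202]
aligned mm off target [ 1.7863 -3.0192 -0.5061] r 1.9 th -16
```

Emit:
drive_tool --steps '[[[-0.05,0.08,0.02,0,0,0,0.2],[0,0.04,0,0,0,0,0.6],[0,0,0,0,0,0,1],[0,0,0,0,0,0,1],[0,0,0,0,0,0,1]]]'

```text
clock: 32.98
tool_pos: [0.4868, -0.2306, 0.0201]
ee_rot: [[1.0, 0.005, 0.008], [-0.008, -0.002, 1.0], [0.005, -1.0, -0.002]]
contact_force: [-0.5, -0.8, -1.2]
finger_gap: 0.0224
```

```bash
python3 go.py .485 -.2295 .018 -0.6
```

```text
t 32.98 pos [ 0.4868 -0.2306  0.0201] gap 0.0224 F [-0.4914 -0.8053 -1.1585] q6 -2.15
d_tool units [-0.0736  0.0817  0.0422] rot units [0.0005 0.0008 0.0017] | in aligned frame [-0.0732  0.0821  0.0419]
aligned mm off target [ 1.8312 -2.0535 -1.0475] r 2.1 th -30
```

Emit:
drive_tool --steps '[[[0,-0.8,0,0,0,0,1],[0,-1,0,0,0,0,1],[0,-1,0,0,0,0,1],[0,-1,0,0,0,0,1],[0,-1,0,0,0,0,1]]]'

```text
clock: 33.4
tool_pos: [0.4805, -0.2268, 0.1359]
ee_rot: [[1.0, -0.009, 0.009], [-0.008, 0.008, 1.0], [-0.009, -1.0, 0.008]]
contact_force: [1.3, -0.9, -1.4]
finger_gap: 0.0221
```

Emit:
drive_tool --steps '[[[0,-1,0,0,0,0,1],[0,-1,0,0,0,0,1],[0,-0.4,0.3,0,0.039,0,1],[0,0,0.3,0,0.039,0,1],[0,0,0.3,0,0.039,0,1]]]'

```text
clock: 33.82
tool_pos: [0.4863, -0.2074, 0.2066]
ee_rot: [[0.927, 0.001, 0.375], [-0.375, 0.001, 0.927], [0.001, -1.0, 0.001]]
contact_force: [0.3, -0.4, -1.9]
finger_gap: 0.0223
```

```bash
python3 go.py .4951 -.0167 .19 -95.2
```

```text
t 33.82 pos [ 0.4863 -0.2074  0.2066] gap 0.0223 F [ 0.2552 -0.4443 -1.8843] q6 -1.74
d_tool units [-2.5378  0.6743  7.1993] rot units [-0.0005  0.4064 -0.0001] | in aligned frame [-7.6266  0.6659 -0.341 ]
aligned mm off target [190.6657 -16.6473   8.5262] r 190.9 th 3
```

Emit:
drive_tool --steps '[[[-0.27,0,0.6,0,0.039,0,1],[-0.35,0,0.55,0,0.039,0,1],[-0.42,0,0.5,0,0.039,0,1],[-0.48,0,0.43,0,0.039,0,1],[-0.53,0,0.36,0,0.039,0,1]]]'

```text
clock: 34.23
tool_pos: [0.4812, -0.1252, 0.2078]
ee_rot: [[0.532, 0.004, 0.847], [-0.847, -0.001, 0.532], [0.003, -1.0, 0.003]]
contact_force: [-0.1, 0.1, -1.4]
finger_gap: 0.0224
```

Emit:
drive_tool --steps '[[[-0.57,0,0.3,0,0.039,0,1],[-0.6,0,0.22,0,0.039,0,1],[-0.63,0,0.15,0,0.039,0,1],[-0.65,0,0.07,0,0.039,0,1],[-0.65,0,0,0,0.039,0,1]]]'

```text
clock: 34.65
tool_pos: [0.4735, -0.0404, 0.2069]
ee_rot: [[-0.064, 0.003, 0.998], [-0.998, -0.001, -0.064], [0.0, -1.0, 0.003]]
contact_force: [0.4, -0.6, -2.0]
finger_gap: 0.0218
```

```bash
python3 go.py .4951 -.0167 .19 -95.2
```

```text
t 34.65 pos [ 0.4735 -0.0404  0.2069] gap 0.0218 F [ 0.4187 -0.6333 -1.9982] q6 -0.19
d_tool units [-1.0007  0.6801  0.8002] rot units [-0.0011  0.0086  0.0001] | in aligned frame [-1.0216  0.6778  0.7753]
aligned mm off target [ 25.5406 -16.9457 -19.3837] r 32.1 th -37
```

Emit:
drive_tool --steps '[[[-0.4,0.1,0.4,0,0.003,0,1],[-0.35,0.1,0.35,0,0,0,1],[0,0,0,0,0,0,1],[0,0,0,0,0,0,1]]]'

```text
clock: 34.98
tool_pos: [0.4927, -0.0187, 0.2015]
ee_rot: [[-0.077, 0.003, 0.997], [-0.997, 0.0, -0.077], [-0.001, -1.0, 0.003]]
contact_force: [-1.3, -0.1, -0.0]
finger_gap: 0.022
```

```bash
python3 go.py .4951 -.0167 .14 -95.2
```

```text
t 34.98 pos [ 0.4927 -0.0187  0.2015] gap 0.022 F [-1.2621 -0.062  -0.0238] q6 -0.12
d_tool units [-0.0843  2.4583  0.0847] rot units [-0.0008  0.0043 -0.0002] | in aligned frame [-0.0872  2.458   0.0898]
aligned mm off target [  2.1794 -61.4503  -2.2458] r 3.1 th -46
```

Emit:
drive_tool --steps '[[[-0.05,0.5,0.08,0,0.0043,0,1],[0,0.7,0,0,0,0,1],[0,0.7,0,0,0,0,1],[0,0.5,0,0,0,0,1],[0,0.2,0,0,0,0,1]]]'

```text
clock: 35.4
tool_pos: [0.4954, -0.0202, 0.1368]
ee_rot: [[-0.091, 0.007, 0.996], [-0.996, -0.002, -0.091], [0.001, -1.0, 0.007]]
contact_force: [-0.3, -0.9, -0.7]
finger_gap: 0.0225
```

```bash
python3 go.py .4951 -.0167 .112 -95.2
```

```text
t 35.4 pos [ 0.4954 -0.0202  0.1368] gap 0.0225 F [-0.3494 -0.8528 -0.7406] q6 -0.11
d_tool units [-0.1409  0.9926 -0.0325] rot units [-0.0023 -0.0001  0.0004] | in aligned frame [-0.1398  0.993  -0.0253]
aligned mm off target [  3.4946 -24.8244   0.6316] r 3.6 th 10
```

Emit:
drive_tool --steps '[[[-0.12,0.3,0,-0.0018,0,0,1],[0,0.3,0,0,0,0,1],[0,0.2,0,0,0,0,1],[0,0.05,0,0,0,0,1]]]'

```text
clock: 35.73
tool_pos: [0.495, -0.0183, 0.1139]
ee_rot: [[-0.092, -0.0, 0.996], [-0.996, -0.001, -0.092], [0.001, -1.0, 0.0]]
contact_force: [-1.2, -0.8, -1.9]
finger_gap: 0.0224
```

```bash
python3 go.py .4951 -.0167 .112 -95.2
```

```text
t 35.73 pos [ 0.495  -0.0183  0.1139] gap 0.0224 F [-1.2171 -0.751  -1.949 ] q6 -0.1
d_tool units [-0.0657  0.0768 -0.0008] rot units [-0.     -0.0005  0.0005] | in aligned frame [-0.0656  0.0769 -0.0007]
aligned mm off target [ 1.6407 -1.9215  0.0169] r 1.6 th 1
```

Emit:
drive_tool --steps '[[[-0.02,0.06,0,0,0,0,1],[0,0.05,0,0,0,0,1],[0,0.05,0,0,0,0,1]]]'

```text
clock: 35.98
tool_pos: [0.4954, -0.0179, 0.1114]
ee_rot: [[-0.092, -0.0, 0.996], [-0.996, -0.002, -0.092], [0.002, -1.0, -0.0]]
contact_force: [-9.6, 0.9, 15.7]
finger_gap: 0.0223
```

Emit:
drive_tool --steps '[[[0,0.06,0,0,0,0,1],[0,0.06,0,0,0,0,1]]]'

```text
clock: 36.15
tool_pos: [0.4954, -0.018, 0.1115]
ee_rot: [[-0.092, -0.001, 0.996], [-0.996, -0.002, -0.092], [0.002, -1.0, -0.001]]
contact_force: [-6.3, 1.3, 8.4]
finger_gap: 0.0223
```

Contact. Release and lift.

Emit:
drive_tool --steps '[[[0,0,0,0,0,0,0.4],[0,0,0,0,0,0,0.2],[0,0,0,0,0,0,0.2],[0,-0.4,0,0,0,0,0.2],[0,-0.8,0,0,0,0,0.2]]]'

```text
clock: 36.57
tool_pos: [0.4944, -0.0176, 0.1412]
ee_rot: [[-0.091, -0.004, 0.996], [-0.996, -0.001, -0.091], [0.002, -1.0, -0.004]]
contact_force: [-0.2, 0.4, -0.4]
finger_gap: 0.0341
```

Emit:
drive_tool --steps '[[[0,-0.8,0,0,0,0,0.1],[0,-1,0,0,0,0,0],[0,-0.4,0,0,0,0,-0.5],[-1,0,-0.1,0,-0.039,0,-0.6],[-1,0,-0.2,0,-0.039,0,-0.6]]]'

```text
clock: 36.98
tool_pos: [0.4924, 0.0296, 0.2059]
ee_rot: [[0.153, 0.006, 0.988], [-0.988, -0.004, 0.153], [0.005, -1.0, 0.006]]
contact_force: [-0.2, 0.2, -0.6]
finger_gap: 0.0684
```

Emit:
drive_tool --steps '[[[-0.97,0,0.2,0,-0.039,0,-0.6],[-0.95,0,0.3,0,-0.039,0,-0.6],[-0.9,0,0.4,0,-0.039,0,-0.6],[-0.87,0,0.5,0,-0.039,0,-0.6],[-0.8,0,0.6,0,-0.039,0,-0.6]]]'

```text
clock: 37.4
tool_pos: [0.4944, 0.1584, 0.2081]
ee_rot: [[0.704, 0.012, 0.71], [-0.71, -0.005, 0.704], [0.012, -1.0, 0.005]]
contact_force: [0.1, 0.2, -0.1]
finger_gap: 0.0683
```

```bash
python3 go.py .5095 .332 .2 -2.6
python3 - <<'E'
from h import *
for n in("scene","top"):
    im=bot.read_camera(n)[:,:,::-1]; cv2.imwrite(f"pics/h8{n}.png",im)
from barm import *
run("pics/h8top.png",(240,130,355,240),.112)
E
```

```text
t 37.4 pos [0.4944 0.1584 0.2081] gap 0.0683 F [ 0.1353  0.1676 -0.064 ] q6 -0.62
d_tool units [-4.5093  0.2992  5.3182] rot units [-0.0002 -0.2369  0.0042] | in aligned frame [0.289  0.3235 6.9655]
aligned mm off target [  -7.2257   -8.088  -174.1372] r 174.3 th -92
bar c=(508.4,-18.3) L=266.1 W=251.4 ang=84.7
```

View pics/crop.png

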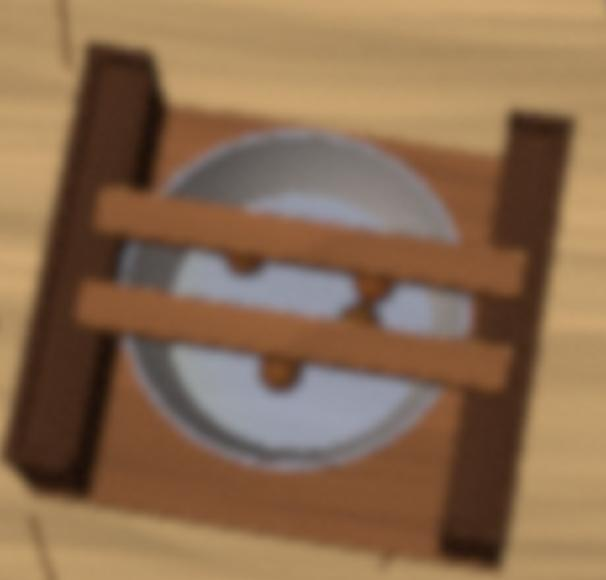

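View pics/h8scene.png

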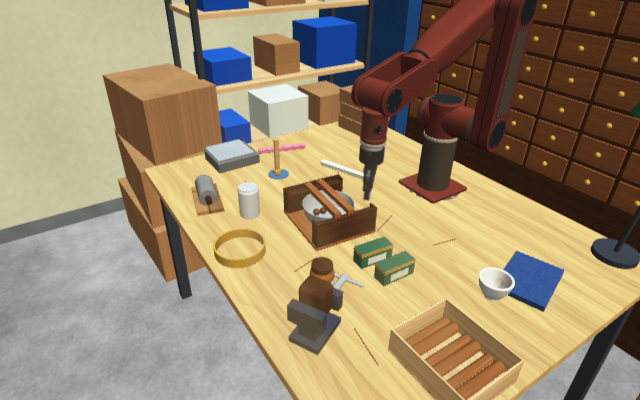

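Emit:
drive_tool --steps '[[[-0.3,0,0.5,0,-0.039,0.003,-0.6],[-0.2,0,0.5,0,-0.039,0,-0.6],[-0.1,0,0.5,0,-0.039,0,-0.6],[0,0,0.5,0,-0.039,0,-0.6],[0,0,0.5,0,-0.039,0,-0.6]]]'

```text
clock: 37.92
tool_pos: [0.5149, 0.2217, 0.208]
ee_rot: [[0.985, 0.004, 0.17], [-0.17, 0.0, 0.985], [0.004, -1.0, 0.001]]
contact_force: [0.6, -0.0, -0.6]
finger_gap: 0.0684
```

```bash
python3 go.py .5174 .2362 .12 -5.8; python3 -c "
from corners import *
stand([(77,282),(513,345),(507,392),(76,325)],.112)"
python3 - <<'E'
import m2
m2.load("pics/h8top.png")
for c in m2.cont(m2.rng((50,70,40),(95,255,255),(130,130,240,230))): print("caddy",m2.rectw(c,.06))
E
```

```text
t 37.92 pos [0.5149 0.2217 0.208 ] gap 0.0684 F [ 0.6442 -0.0269 -0.574 ] q6 -1.13
d_tool units [-0.0152  3.5201  0.5844] rot units [-0.0002 -0.022   0.0014] | in aligned frame [0.0403 3.5196 0.5859]
aligned mm off target [ -1.0085 -87.9909 -14.6469] r 14.7 th -94
[[ -17.7  112.5]
 [ -14.1 -120.7]
 [ -39.6 -121.5]
 [ -40.8  108.5]] mean [-28.1  -5.3]
caddy c=(515.0,326.3) L=109.1 W=44.3 ang=3.7
```

Emit:
drive_tool --steps '[[[0,0.3,0.35,0,-0.016,0.001,-0.6],[0,0.8,0.2,0,0,0,-0.6],[0,0.8,0,0,0,0,-0.6],[0,0.8,0,0,0,0,-0.6],[0,0.3,0,0,0,0,-0.6]]]'

```text
clock: 38.33
tool_pos: [0.5218, 0.2355, 0.1343]
ee_rot: [[0.993, 0.01, 0.119], [-0.119, 0.002, 0.993], [0.009, -1.0, 0.003]]
contact_force: [-0.9, -0.4, -0.6]
finger_gap: 0.068
```

```bash
python3 go.py .5174 .2362 .034 -5.8
python3 - <<'E'
from h import *
im=bot.read_camera("scene")[:,:,::-1]; cv2.imwrite("pics/h9.png",cv2.resize(im[170:300,310:450],None,fx=5,fy=4.5,interpolation=cv2.INTER_CUBIC))
E
```

```text
t 38.33 pos [0.5218 0.2355 0.1343] gap 0.068 F [-0.9158 -0.3949 -0.6188] q6 -1.16
d_tool units [-0.2156  4.0118 -0.0075] rot units [-0.001  -0.0057  0.003 ] | in aligned frame [-0.1779  4.0137  0.0082]
aligned mm off target [   4.447  -100.3414   -0.2062] r 4.5 th -3
```

View pics/h9.png

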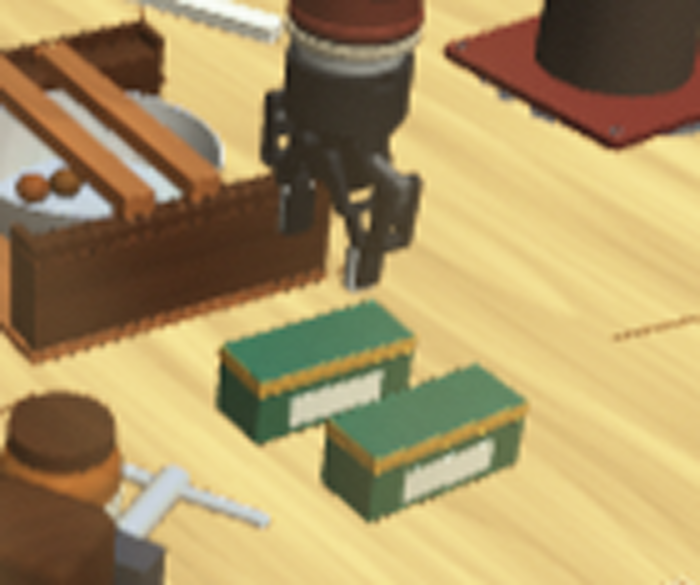

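Emit:
drive_tool --steps '[[[-0.18,0.6,0.02,-0.001,-0.0057,0.003,-0.6],[0,0.8,0,0,0,0,-0.6],[0,0.8,0,0,0,0,-0.6],[0,0.6,0,0,0,0,-0.6],[0,0.2,0,0,0,0,-0.6]]]'

```text
clock: 38.8
tool_pos: [0.52, 0.2354, 0.0591]
ee_rot: [[0.995, 0.004, 0.102], [-0.102, 0.001, 0.995], [0.004, -1.0, 0.001]]
contact_force: [-0.4, 0.7, 0.3]
finger_gap: 0.0684
```

```bash
python3 go.py .5174 .2362 .034 -5.8
```

```text
t 38.8 pos [0.52   0.2354 0.0591] gap 0.0684 F [-0.4196  0.7313  0.3397] q6 -1.18
d_tool units [-0.1128  1.0028  0.0214] rot units [-0.0004 -0.0003  0.0013] | in aligned frame [-0.1087  1.0033  0.0227]
aligned mm off target [  2.7164 -25.0815  -0.5667] r 2.8 th -12
```

Emit:
drive_tool --steps '[[[-0.1,0.5,0.02,0,0,0.001,-0.6],[0,0.4,0,0,0,0,-0.6],[0,0.05,0,0,0,0,-0.6],[0,0,0,0,0,0,0],[0,0,0,0,0,0,1]]]' --grip_force 80

```text
clock: 39.22
tool_pos: [0.5182, 0.2363, 0.0342]
ee_rot: [[0.995, 0.001, 0.102], [-0.102, 0.002, 0.995], [0.001, -1.0, 0.002]]
contact_force: [1.8, 1.2, -3.6]
finger_gap: 0.0491
```

Emit:
drive_tool --steps '[[[0,0,0,0,0,0,1],[0,0,0,0,0,0,1]]]'

```text
clock: 39.38
tool_pos: [0.5181, 0.2364, 0.0345]
ee_rot: [[0.995, 0.001, 0.102], [-0.102, 0.002, 0.995], [0.001, -1.0, 0.002]]
contact_force: [-0.3, -0.6, -3.2]
finger_gap: 0.0493
```

```bash
python3 go.py .5174 .2362 .034 -5.8
```

```text
t 39.38 pos [0.5181 0.2364 0.0345] gap 0.0493 F [-0.3002 -0.5849 -3.2196] q6 -1.18
d_tool units [-0.0289  0.0208 -0.0102] rot units [-0.0006 -0.0003  0.0004] | in aligned frame [-0.0289  0.0208 -0.0101]
aligned mm off target [ 0.7221 -0.5203  0.2523] r 0.8 th 19
```

Emit:
drive_tool --steps '[[[0,-0.6,0,0,0,0,1],[0,-0.7,0,0,0,0,1],[0,-0.7,0,0,0,0,1],[0,-0.4,0,0,0,0,1],[0,-0.1,0,0,0,0,1]]]'

```text
clock: 39.8
tool_pos: [0.5146, 0.2349, 0.0961]
ee_rot: [[0.995, -0.006, 0.102], [-0.102, -0.001, 0.995], [-0.006, -1.0, -0.002]]
contact_force: [-0.1, -0.4, -4.5]
finger_gap: 0.049
```

Emit:
drive_tool --steps '[[[0,-0.05,0,0,0,0,1],[0,-0.05,0,0,0,0,1],[0,-0.05,0,0,0,0,1]]]'

```text
clock: 40.05
tool_pos: [0.5143, 0.2348, 0.0996]
ee_rot: [[0.995, -0.006, 0.102], [-0.102, -0.001, 0.995], [-0.006, -1.0, -0.002]]
contact_force: [0.0, -0.4, -4.5]
finger_gap: 0.0492
```

Emit:
drive_tool --steps '[[[0,-0.05,0,0,0,0,1],[0,-0.05,0,0,0,0,1]]]'

```text
clock: 40.22
tool_pos: [0.5133, 0.2344, 0.1006]
ee_rot: [[0.995, -0.009, 0.102], [-0.102, -0.002, 0.995], [-0.009, -1.0, -0.003]]
contact_force: [-0.6, 0.2, -3.5]
finger_gap: 0.0491
```

Emit:
drive_tool --steps '[[[0,-0.05,0,0,0,0,1],[0,-0.05,0,0,0,0,1]]]'

```text
clock: 40.38
tool_pos: [0.5125, 0.2341, 0.1021]
ee_rot: [[0.995, -0.011, 0.102], [-0.102, -0.003, 0.995], [-0.011, -1.0, -0.004]]
contact_force: [-0.4, -1.0, -4.3]
finger_gap: 0.0491
```

```bash
python3 go.py .5174 .2362 .034 -5.8
```

```text
t 40.38 pos [0.5125 0.2341 0.1021] gap 0.0491 F [-0.3764 -1.0079 -4.3391] q6 -1.18
d_tool units [0.2152 2.7201 0.1122] rot units [ 0.0012 -0.0003 -0.0034] | in aligned frame [0.186  2.7227 0.1016]
aligned mm off target [ -4.6511 -68.0668  -2.5406] r 5.3 th -151
```

Emit:
drive_tool --steps '[[[0.15,0.5,0.1,0.001,0,-0.003,1],[0,0.8,0,0,0,0,1],[0,0.7,0,0,0,0,1],[0,0.4,0,0,0,0,1],[0,0.1,0,0,0,0,1]]]'

```text
clock: 40.8
tool_pos: [0.5187, 0.237, 0.0396]
ee_rot: [[0.995, 0.004, 0.102], [-0.102, 0.001, 0.995], [0.004, -1.0, 0.001]]
contact_force: [-0.3, -0.6, -4.3]
finger_gap: 0.0492
```

```bash
python3 go.py .5174 .2362 .034 -5.8
```

```text
t 40.8 pos [0.5187 0.237  0.0396] gap 0.0492 F [-0.3261 -0.636  -4.2942] q6 -1.18
d_tool units [-0.0474  0.2235 -0.0358] rot units [-0.0004 -0.0003  0.0011] | in aligned frame [-0.0467  0.2237 -0.0355]
aligned mm off target [ 1.1671 -5.5935  0.8872] r 1.5 th 37
```

Emit:
drive_tool --steps '[[[-0.02,0.14,0,0,0,0.001,1],[0,0.08,0,0,0,0,1],[0,0.05,0,0,0,0,1]]]'

```text
clock: 41.05
tool_pos: [0.5176, 0.237, 0.034]
ee_rot: [[0.995, -0.003, 0.102], [-0.102, 0.0, 0.995], [-0.003, -1.0, 0.0]]
contact_force: [-8.3, -3.9, 10.8]
finger_gap: 0.0491
```

Emit:
drive_tool --steps '[[[0,0.04,0,0,0,0,1],[0,0,0,0,0,0,1]]]'

```text
clock: 41.22
tool_pos: [0.5187, 0.2373, 0.035]
ee_rot: [[0.995, -0.001, 0.102], [-0.102, 0.001, 0.995], [-0.001, -1.0, 0.001]]
contact_force: [0.5, 0.3, -4.2]
finger_gap: 0.0492
```

Emit:
drive_tool --steps '[[[0,0.06,0,0,0,0,1],[0,0,0,0,0,0,-0.2],[0,0,0,0,0,0,-0.6],[0,0,0,0,0,0,-0.6],[0,-0.6,0,0,0,0,-0.6]]]'

```text
clock: 41.63
tool_pos: [0.5203, 0.2377, 0.0497]
ee_rot: [[0.995, 0.003, 0.102], [-0.102, 0.002, 0.995], [0.002, -1.0, 0.002]]
contact_force: [-0.5, -0.9, 0.1]
finger_gap: 0.0682
```

Emit:
drive_tool --steps '[[[0,-1,0,0,0,0,-0.6],[0,-1,0,0,0,0,-0.6],[0,-0.9,0,0,0,0,-0.6],[0,0,0.9,0,-0.01,0,-0.6],[0,0,0.9,0,-0.008,0,-0.6]]]'

```text
clock: 42.05
tool_pos: [0.527, 0.2809, 0.1302]
ee_rot: [[0.999, 0.009, 0.048], [-0.048, 0.003, 0.999], [0.009, -1.0, 0.003]]
contact_force: [-0.1, 0.1, -0.2]
finger_gap: 0.0682
```

```bash
python3 go.py .5095 .332 .12 -2.6
python3 - <<'E'
from h import *
im=bot.read_camera("scene")[:,:,::-1]; cv2.imwrite("pics/i1.png",cv2.resize(im[170:300,310:450],None,fx=5,fy=4.5,interpolation=cv2.INTER_CUBIC))
E
```

```text
t 42.05 pos [0.527  0.2809 0.1302] gap 0.0682 F [-0.111   0.1299 -0.2073] q6 -1.16
d_tool units [-0.7997  0.4076  2.0067] rot units [-0.001  -0.001   0.0027] | in aligned frame [-0.7902  0.408   2.0103]
aligned mm off target [ 19.7544 -10.1997 -50.2587] r 54.0 th -69
```

View pics/i1.png

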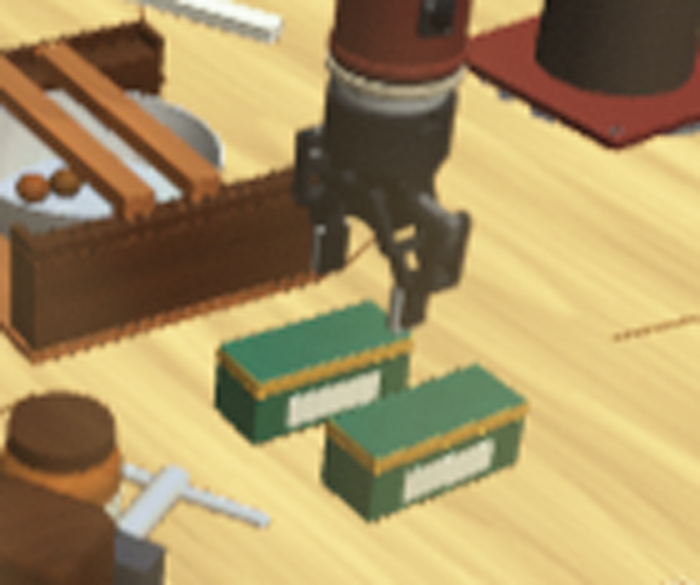

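Emit:
drive_tool --steps '[[[-0.4,0,0.9,0,0,0.002,-0.6],[-0.35,0,0.9,0,0,0,-0.6],[0,0,0.1,0,0,0,-0.6],[0,0.6,0,0,0,0,-0.6],[0,0.6,0,0,0,0,-0.6]]]'

```text
clock: 42.52
tool_pos: [0.5162, 0.3395, 0.1089]
ee_rot: [[0.999, 0.019, 0.042], [-0.043, 0.013, 0.999], [0.019, -1.0, 0.014]]
contact_force: [-0.5, -0.1, -0.1]
finger_gap: 0.0687
```

```bash
python3 go.py .5095 .332 .034 -2.6
```

```text
t 42.52 pos [0.5162 0.3395 0.1089] gap 0.0687 F [-0.5084 -0.1369 -0.0669] q6 -1.08
d_tool units [-0.3125  2.9849 -0.3508] rot units [-0.0043  0.0009  0.0059] | in aligned frame [-0.2561  2.9947 -0.311 ]
aligned mm off target [  6.4014 -74.8664   7.7745] r 10.1 th 51
```

Emit:
drive_tool --steps '[[[-0.25,0.2,-0.31,-0.004,0.001,0.006,-0.6],[0,0.5,0,0,0,0,-0.6],[0,0.5,0,0,0,0,-0.6],[0,0,0,0,0,0,-0.6]]]'

```text
clock: 42.85
tool_pos: [0.5086, 0.3296, 0.0748]
ee_rot: [[0.999, -0.004, 0.046], [-0.046, -0.002, 0.999], [-0.004, -1.0, -0.002]]
contact_force: [-0.4, -0.1, -0.8]
finger_gap: 0.0688
```

```bash
python3 go.py .5095 .332 .034 -2.6
```

```text
t 42.85 pos [0.5086 0.3296 0.0748] gap 0.0688 F [-0.3618 -0.1217 -0.7566] q6 -1.08
d_tool units [0.0399 1.6325 0.1003] rot units [ 0.0007 -0.0002 -0.0013] | in aligned frame [0.0333 1.6328 0.0968]
aligned mm off target [ -0.8321 -40.8209  -2.4208] r 2.6 th -109
```

Emit:
drive_tool --steps '[[[0.03,0.6,0.1,0.0005,0,-0.001,-0.6],[0,0.6,0,0,0,0,-0.6],[0,0.3,0,0,0,0,-0.6],[0,0.05,0,0,0,0,-0.6]]]'

```text
clock: 43.18
tool_pos: [0.5107, 0.3309, 0.035]
ee_rot: [[0.999, 0.0, 0.048], [-0.048, -0.0, 0.999], [0.0, -1.0, -0.0]]
contact_force: [-0.3, -0.8, -0.2]
finger_gap: 0.0684
```

```bash
python3 go.py .5095 .332 .034 -2.6
```

```text
t 43.18 pos [0.5107 0.3309 0.035 ] gap 0.0684 F [-0.3226 -0.7533 -0.2074] q6 -1.08
d_tool units [-0.0517  0.0384  0.0401] rot units [ 0.0001 -0.0009  0.    ] | in aligned frame [-0.0516  0.0384  0.0402]
aligned mm off target [ 1.2906 -0.9597 -1.0061] r 1.6 th -38
```

Emit:
drive_tool --steps '[[[-0.04,0,0.03,0,0,0,-0.2],[0,0,0,0,0,0,1],[0,0,0,0,0,0,1],[0,0,0,0,0,0,1],[0,0,0,0,0,0,1]]]'

```text
clock: 43.6
tool_pos: [0.5097, 0.3323, 0.0354]
ee_rot: [[0.999, -0.0, 0.049], [-0.049, 0.001, 0.999], [-0.0, -1.0, 0.001]]
contact_force: [0.6, 1.6, -6.5]
finger_gap: 0.0495
```

Emit:
drive_tool --steps '[[[0,-0.6,0,0,0,0,1],[0,-0.7,0,0,0,0,1],[0,-0.7,0,0,0,0,1],[0,-0.4,0,0,0,0,1],[0,-0.1,0,0,0,0,1]]]'

```text
clock: 44.02
tool_pos: [0.5034, 0.3285, 0.0929]
ee_rot: [[0.999, -0.015, 0.049], [-0.049, -0.007, 0.999], [-0.015, -1.0, -0.008]]
contact_force: [-0.0, 0.6, -8.6]
finger_gap: 0.0488
```

Emit:
drive_tool --steps '[[[0,-0.05,0,0,0,0,1],[0,-0.05,0,0,0,0,1],[0,-0.05,0,0,0,0,1]]]'

```text
clock: 44.27
tool_pos: [0.5022, 0.3278, 0.095]
ee_rot: [[0.999, -0.017, 0.049], [-0.049, -0.009, 0.999], [-0.017, -1.0, -0.01]]
contact_force: [0.4, -0.9, -7.7]
finger_gap: 0.0492
```

Emit:
drive_tool --steps '[[[0,-0.05,0,0,0,0,1],[0,-0.05,0,0,0,0,1]]]'

```text
clock: 44.43
tool_pos: [0.5011, 0.3272, 0.0958]
ee_rot: [[0.999, -0.02, 0.049], [-0.049, -0.01, 0.999], [-0.02, -1.0, -0.011]]
contact_force: [0.3, 0.5, -9.3]
finger_gap: 0.0491
```

```bash
python3 go.py .519 -.019 .21 -5.2
```

```text
t 44.43 pos [0.5011 0.3272 0.0958] gap 0.0491 F [ 0.3425  0.4684 -9.3281] q6 -1.07
d_tool units [  1.3012  -4.4412 -13.8465] rot units [ 0.0037  0.0134 -0.0062] | in aligned frame [  1.9682  -4.568  -13.726 ]
aligned mm off target [-49.2057 114.199  343.1501] r 346.7 th 98
```

Emit:
drive_tool --steps '[[[0,-1,0,0.0037,0.006,-0.0062,1],[0,-1,0,0,0.006,0,1],[0,-1,0,0,0,0,1],[0,-1,0,0,0,0,1],[0.1,-0.4,-0.5,0,0,0,1]]]'

```text
clock: 44.85
tool_pos: [0.4977, 0.3138, 0.2008]
ee_rot: [[0.996, -0.016, 0.087], [-0.087, -0.006, 0.996], [-0.015, -1.0, -0.007]]
contact_force: [1.1, 0.0, -7.7]
finger_gap: 0.0493
```

```bash
python3 go.py .519 -.020 .205 -5.2
```

```text
t 44.85 pos [0.4977 0.3138 0.2008] gap 0.0493 F [ 1.1344  0.0167 -7.7299] q6 -1.06
d_tool units [  2.0047  -0.1083 -13.2276] rot units [ 0.0022  0.0012 -0.0048] | in aligned frame [  2.0574  -0.1691 -13.2189]
aligned mm off target [-51.4354   4.2265 330.4722] r 334.5 th 99
```

Emit:
drive_tool --steps '[[[0.16,-0.1,-0.9,0.002,0.001,-0.0045,1],[0.16,-0.05,-1,0,0,0,1],[0.16,-0.05,-1,0,0,0,1],[0.16,-0.05,-1,0,0,0,1],[0.16,-0.05,-1,0,0,0,1]]]'

```text
clock: 45.27
tool_pos: [0.5071, 0.1874, 0.2106]
ee_rot: [[0.997, 0.004, 0.083], [-0.083, 0.001, 0.997], [0.004, -1.0, 0.002]]
contact_force: [-0.2, -0.4, -8.6]
finger_gap: 0.049
```

Emit:
drive_tool --steps '[[[0.16,-0.05,-1,0,0,0,1],[0.16,-0.05,-1,0,0,0,1],[0.16,-0.05,-1,0,0,0,1],[0.16,-0.05,-1,0,0,0,1],[0.16,-0.05,-1,0,0,0,1]]]'

```text
clock: 45.68
tool_pos: [0.513, 0.0524, 0.2134]
ee_rot: [[0.997, -0.002, 0.083], [-0.083, -0.001, 0.997], [-0.002, -1.0, -0.001]]
contact_force: [-0.1, -0.9, -7.8]
finger_gap: 0.0491
```

```bash
python3 go.py .519 -.020 .205 -5.2
```

```text
t 45.68 pos [0.513  0.0524 0.2134] gap 0.0491 F [-0.052  -0.871  -7.7579] q6 -1.54
d_tool units [ 0.4788  0.3354 -2.8656] rot units [ 0.0002  0.0025 -0.0007] | in aligned frame [ 0.5005  0.3342 -2.862 ]
aligned mm off target [-12.5128  -8.3549  71.5502] r 72.6 th 100
```

Emit:
drive_tool --steps '[[[0.2,0,-1,0,0.0025,0,1],[0.15,0,-0.9,0,0,0,1],[0.1,0,-0.4,0,0,0,1],[0,0,0,0,0,0,1],[0,0,0,0,0,0,1]]]'

```text
clock: 46.1
tool_pos: [0.5163, -0.0159, 0.2105]
ee_rot: [[0.995, -0.007, 0.098], [-0.098, -0.003, 0.995], [-0.007, -1.0, -0.004]]
contact_force: [0.6, 0.6, -8.3]
finger_gap: 0.0493
```

```bash
python3 go.py .519 -.020 .147 -5.2
```

```text
t 46.1 pos [ 0.5163 -0.0159  0.2105] gap 0.0493 F [ 0.5503  0.6392 -8.2779] q6 -1.65
d_tool units [ 0.1414  2.5396 -0.1409] rot units [ 0.0012 -0.0025 -0.0022] | in aligned frame [ 0.1229  2.54   -0.1515]
aligned mm off target [ -3.0724 -63.4989   3.7877] r 4.9 th 129
```

Emit:
drive_tool --steps '[[[0.1,0.4,-0.15,0.001,-0.002,-0.002,1],[0,0.6,0,0,0,0,1],[0,0.5,0,0,0,0,1],[0,0.3,0,0,0,0,1],[0,0.05,0,0,0,0,1]]]'

```text
clock: 46.52
tool_pos: [0.518, -0.0159, 0.1625]
ee_rot: [[0.996, -0.0, 0.089], [-0.089, 0.002, 0.996], [-0.0, -1.0, 0.002]]
contact_force: [-0.2, -0.0, -8.5]
finger_gap: 0.0487
```

```bash
python3 go.py .519 -.020 .147 -5.2
python3 - <<'E'
from h import *
im=bot.read_camera("scene")[:,:,::-1]; cv2.imwrite("pics/i2.png",cv2.resize(im[130:260,260:400],None,fx=4.5,fy=4.5,interpolation=cv2.INTER_CUBIC))
E
```

```text
t 46.52 pos [ 0.518  -0.0159  0.1625] gap 0.0487 F [-0.2473 -0.0318 -8.4554] q6 -1.67
d_tool units [ 0.0555  0.6214 -0.1609] rot units [-0.0006  0.0006 -0.0001] | in aligned frame [ 0.0557  0.6217 -0.1596]
aligned mm off target [ -1.3926 -15.5425   3.9891] r 4.2 th 109
```

View pics/i2.png

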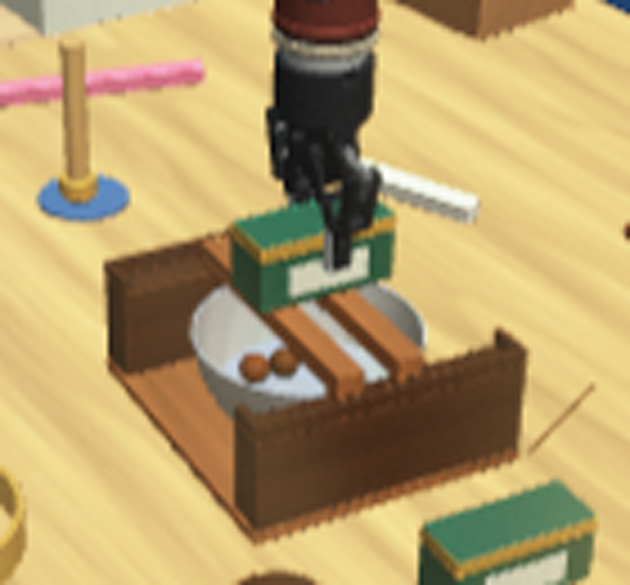

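Centred over both bars; lower gently.

Emit:
drive_tool --steps '[[[0.04,0.2,-0.16,0,0,0,1],[0,0.2,-0.03,0,0,0,1],[0,0.06,0,0,0,0,1],[0,0.03,0,0,0,0,1]]]'

```text
clock: 46.9
tool_pos: [0.5199, -0.0199, 0.1514]
ee_rot: [[0.996, 0.003, 0.087], [-0.087, 0.002, 0.996], [0.003, -1.0, 0.002]]
contact_force: [0.3, -0.2, -8.9]
finger_gap: 0.0489
```

```bash
python3 go.py .519 -.020 .147 -5.2
```

```text
t 46.9 pos [ 0.5199 -0.0199  0.1514] gap 0.0489 F [ 0.3118 -0.2278 -8.9479] q6 -1.68
d_tool units [-0.0348  0.177  -0.008 ] rot units [-0.0007  0.0013  0.0008] | in aligned frame [-0.0343  0.1771 -0.0078]
aligned mm off target [ 0.8583 -4.4264  0.1939] r 0.9 th 13
```

Emit:
drive_tool --steps '[[[-0.02,0.07,0,-0.0005,0,0.0007,1],[0,0.05,0,0,0,0,1],[0,0.05,0,0,0,0,1]]]'

```text
clock: 47.15
tool_pos: [0.5201, -0.0201, 0.1478]
ee_rot: [[0.996, 0.002, 0.087], [-0.087, 0.0, 0.996], [0.002, -1.0, 0.0]]
contact_force: [0.6, 0.4, -8.8]
finger_gap: 0.0493
```

Emit:
drive_tool --steps '[[[0,0.04,0,0,0,0,1],[0,0.04,0,0,0,0,1]]]'

```text
clock: 47.32
tool_pos: [0.5202, -0.0201, 0.1474]
ee_rot: [[0.996, 0.002, 0.087], [-0.087, 0.0, 0.996], [0.002, -1.0, 0.0]]
contact_force: [-6.6, 0.5, 4.1]
finger_gap: 0.049
```

Contact at the expected height; release slowly and rise.

Emit:
drive_tool --steps '[[[0,0,0,0,0,0,0],[0,0,0,0,0,0,-0.3],[0,0,0,0,0,0,-0.6],[0,0,0,0,0,0,-0.6],[0,-0.5,0,0,0,0,-0.6]]]'

```text
clock: 47.73
tool_pos: [0.5229, -0.0207, 0.1625]
ee_rot: [[0.996, 0.009, 0.087], [-0.087, -0.001, 0.996], [0.009, -1.0, -0.0]]
contact_force: [0.0, 0.2, -1.1]
finger_gap: 0.0682
```

Emit:
drive_tool --steps '[[[0,-0.9,0,0,0,0,-0.6],[0,-1,0,0,0,0,-0.6],[0,-1,0,0,0,0,-0.6],[0,-1,0,0,0,0,-0.6],[-0.3,-0.3,0.8,0,0,0,-0.6]]]'

```text
clock: 48.15
tool_pos: [0.5184, -0.0023, 0.279]
ee_rot: [[0.996, 0.017, 0.09], [-0.09, -0.004, 0.996], [0.017, -1.0, -0.002]]
contact_force: [1.3, 0.6, 0.8]
finger_gap: 0.0684
```

Emit:
drive_tool --steps '[[[0,0,1,0,0,0,-0.6],[0,0,1,0,0,0,-0.6],[0,0,1,0,0,0,-0.6],[0,0,1,0,0,0,-0.6],[0,0,1,0,0,0,-0.6]]]'

```text
clock: 48.57
tool_pos: [0.5347, 0.1244, 0.2952]
ee_rot: [[0.995, 0.041, 0.096], [-0.096, -0.005, 0.995], [0.041, -0.999, -0.001]]
contact_force: [0.9, 0.4, -0.7]
finger_gap: 0.0682
```

Emit:
drive_tool --steps '[[[0,0,1,0,0,0,-0.6],[0,0,1,0,0,0,-0.6],[0,0,1,0,0,0,-0.6],[0,0,1,0,0,0,-0.6],[0,0,1,0,0,0,-0.6]]]'

```text
clock: 48.98
tool_pos: [0.5492, 0.256, 0.3062]
ee_rot: [[0.994, 0.055, 0.096], [-0.097, -0.002, 0.995], [0.055, -0.998, 0.003]]
contact_force: [0.7, -0.0, -0.3]
finger_gap: 0.0685
```

Run:
```python
from h import *
for n in("scene","top"):
    im=bot.read_camera(n)[:,:,::-1]; cv2.imwrite(f"pics/i3{n}.png",im)
im=cv2.imread("pics/i3scene.png"); cv2.imwrite("pics/i3s.png",cv2.resize(im[120:290,230:430],None,fx=3.9,fy=3.4,interpolation=cv2.INTER_CUBIC))
import m2
from barm import *
run("pics/i3top.png",(240,130,355,240),.112)
for c in m2.cont(m2.rng((50,70,40),(95,255,255),(250,130,340,240))): print("caddy",m2.rectw(c,.172))
```

```text
bar c=(508.5,-18.5) L=266.0 W=251.3 ang=84.7
caddy c=(521.6,-20.9) L=116.3 W=47.7 ang=-4.2
```

View pics/i3s.png

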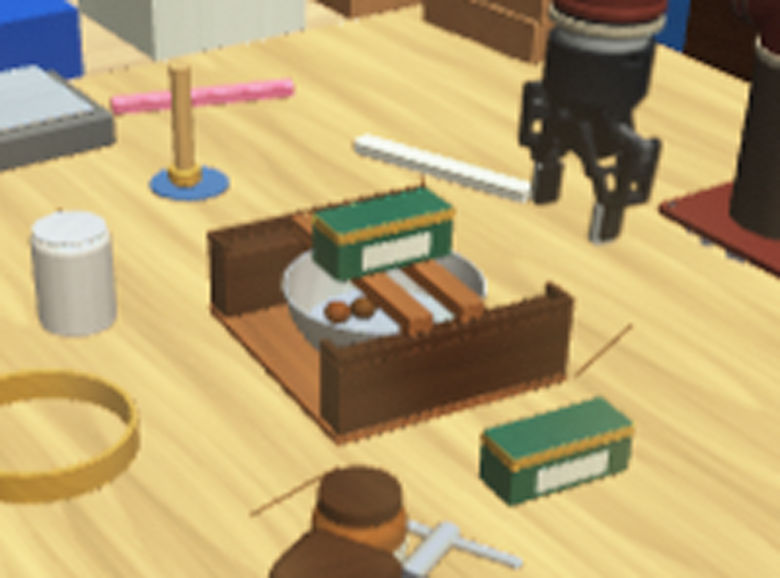

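View pics/crop.png

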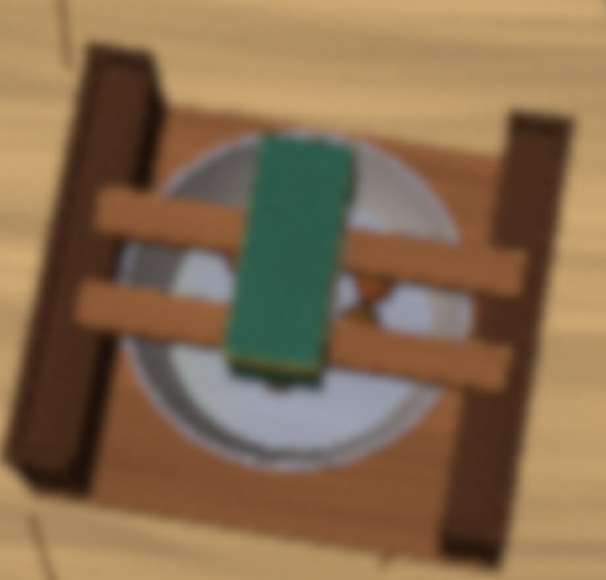

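View pics/i3top.png

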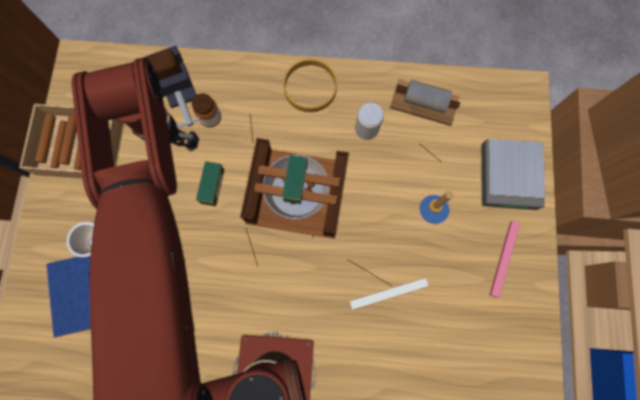

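```bash
python3 -c "
from plant import bot
print(bot.close_job())"
```

```text
the job is handed in; nothing more can be done
None
```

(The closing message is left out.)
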